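# Lay out the doming block and mallet at the bench magnifier

## Task

Set up for doming at the magnifier: put the wooden doming block under the lens, midway between the amber jar and the blue jar with its long side running straight away from the steel stop, and press its end flush against the stop, gently so that the stop is not shifted. Then lay the mallet level in front of the amber jar (on the side away from the stop), its handle parallel to the block and pointing away from the stop, the middle of its head centred on the jar, with about 40 mm clear between head and jar. Do not knock the magnifier, and leave the jars and everything else where they stand.

Things in the scene. Friction and masses are not known exactly. Their poses are not given: they have to be found in the camera images.
- magnifier: fixed bench magnifier: white frame round a clear lens, held by a post at x = +105 mm. Origin on the bench; x points away from the robot, z up. Frame: x -120 to +50, y -72 to +72, z 205 to 221 mm. Under it the bench is free up to the stop, but it is too low for an upright gripper: reach in with the tool leaning back to the robot by about 40 degrees
- stop_face (a point): steel stop bar under the lens, 130 mm long (y), 3 to 37 mm above the bench, on two rods that run back into clamps. The point is the middle of its face that looks to the robot (-x), 20 mm above the bench; axes as the magnifier's. It can slide along x and is held by friction: a push of more than about 14 N shifts it
- block_center (a point): hardwood doming block, a plain box 100 (x) x 56 (y) x 45 (z) mm with dark round hollows in its top, about 0.3 kg; the point is its centre, 22.5 mm above its underside. It starts flat on the bench, left or right of the magnifier. Either end may go to the stop
- block: the same block; origin at the centre of its underside
- mallet_head (a point): mallet lying level: dark cylindrical head, 44 mm diameter, 90 mm long (y), and a light handle (24 mm thick) along -x that flares to a 44 mm butt, 180 mm from the head's axis; 0.25 kg. The point is the middle of the head, 22 mm above the bench. It starts on the other side of the magnifier from the block, handle roughly towards the robot
- mallet_grip (a point): point on the mallet's handle axis 60 mm from the middle of the head (at x = -60 mm from it), near its balance point, a good place to grip; handle 24 mm thick there, its axis 22 mm above the bench
- mallet: the same mallet; origin on the bench under the middle of the head
- amber_jar: squat round amber glass jar with brass lid, 60 mm diameter, 55 mm high, 0.25 kg, loose; origin at the centre of its underside. Its axes start parallel to the magnifier's. The two jars stand left and right of the free place before the stop, 220 mm apart, either one on either side
- blue_jar: the same jar in blue with a blue lid; origin at the centre of its underside
- tumbler: steel and orange drinking tumbler, 78 mm diameter, 187 mm high, bystander; origin at the centre of its underside
- ring_box: black box 93 x 93 x 56 mm, bystander; origin at the centre of its underside
- pliers: blue-handled pliers, 160 mm long, lying, bystander; origin near the pivot
- marker: green marker pen, 135 mm long, lying, bystander; origin under its middle
Mind the look-alikes: they are no part of the job. Several things look just like the amber_jar: the one meant starts farthest to the robot's right.

How it is judged:
By the outcome, as a careful person would: the job done as asked, in the order asked, and still so for the second after the job is handed in, with the robot touching nothing.
It also fails if it takes over 72 s, if anything falls off the work surface, if the arm or the gripper's body presses on something with over 40 N, if the wrist force passes 120 N, or if a joint passes its speed limit or range.

## Robot

A 7-joint arm with a two-finger parallel gripper is mounted at the origin on the work surface. World frame = base frame: x ahead of the robot, y to its left, z up, the work surface at z = 0. Lengths are in m, angles in rad, forces in N, time in s.
With the tool pointing down it reaches from about 0.4 to 0.85 m from the base axis. Payload 10.4 kg.
Tool frame: the origin (TCP) lies midway between the tips of the shut fingers; the grasp point (between the pads) lies 19 mm behind it; x points along the fingers, z is the direction in which the jaws open and shut, and the axes are right-handed (so a half turn about x gives the same grasp; the last joint's range is limited). The gripper opens to 87 mm and grips with 3 to 60 N. Pads are 19 mm wide; open, the fingers measure 117 mm over their backs; the gripper's body (75 mm by 190 mm) begins 51 mm behind the grasp point.
Start: joints at [-1.205, 0.332, -0.065, 1.46, 0.022, 1.35, -0.088], TCP at [0.237, 0.578, 0.223] pointing down, gripper open.
Joint ranges: [-2.6, 2.6], [-0.5, 2.12], [-1.47, 1.34], [0.16, 2.42], [-1.27, 4.41], [0.06, 2.06], [-2.6, 2.6]. Speed limits (rad/s): [2.22, 2.22, 2.79, 2.79, 3.14, 3.14, 3.14].

## Interface

Orientations are given as a unit quaternion [x, y, z, w].
In Python, from bench import read_state, camera, camera_params, close_job gives the robot as it stands.
- The arm moves only by the tool arm_command, never from a script. Its argument "targets" is a list of rows, each a list of 7 numbers: the closure in counts, from 0 (fully open) to 255 (shut), then the shift along the tool's x, y, z in mm, then the turn, a rotation vector about the tool's x, y, z in rad. A call has 1 to 10 rows; each row is the pose to reach, as a shift and turn from the pose commanded when the call began, along the tool's axes at that moment; what a row does not reach only later rows make up. A row lasts 1/10 s, in which the tool goes at most 50 mm and 8.59 degrees, less where a joint would pass 70% of its speed; a pose out of reach is approached as far as the arm can. A call with a gripper value outside its range is refused whole. The fingers move at their own pace and stop on an object; "newtons" is the grip in N (left out, the last holds). Time passes only in rows, so rows that repeat a pose let the fingers close. It gives the time, the measured TCP pose, the force and the opening at its end, in the units of the state.
- read_state(): the state, without advancing time (a new reading comes with each control period).
- camera(name): name is "side" or "top"; returns the picture (400x640x3 uint8, red, green, blue); there is no depth.
- camera_params(name): a dict with "intrinsics" (3x3 intrinsics, pixels), "xyz" and "orientation" of the camera in the world. Camera axes: x right, y down, z forward; pixel columns grow to the right and rows downward; lengths in m; the calibration is good to about 2 mm. A picture is of the moment at which its call begins. camera_params takes no time and is no camera call.
- close_job(): hands the job in, once; it reports no verdict.
The state is a dict: "time": time; "joint_positions": joint angles; "joint_vel": joint speeds; "joint_torque": joint torques, N m; "ee_pos": TCP position; "eef_rot": TCP orientation; "ft_force": force on the tool from outside, world axes, zero at the start; "torque": the same for the moment, N m; "width": finger opening in m.
Only numpy, scipy, OpenCV 4.12 (cv2) and the standard library are available. Lean on these libraries where they do the work, as an engineer would, in place of code of your own. Each camera call takes 0.05 s, during which the arm holds its last target.

## Working session

There is one attempt and no reset: what is moved stays moved. The work goes in short steps, Python scripts to look and compute and a tool call to move; the robot and the scene stay as the last step left them, time stands still between calls to the robot, and variables do not carry over. Pictures are saved under pics/ and viewed, and the job is handed in when it is done.

Besides the shell and the picture viewer there is one more tool, called after ">>>" as name(argument=value, ...), one argument or row to a line, values as JSON. arm_command: Moves the arm, as the interface text tells. Its arguments: {"type":"object","properties":{"targets":{"type":"array"},"newtons":{"type":"number"}},"required":["targets"]}

```bash
ls; mkdir -p pics; python3 - <<'E'
from bench import *
import cv2,json
for n in("side","top"):
    cv2.imwrite(f"pics/{n}0.png",camera(n)[:,:,::-1]); print(n,camera_params(n))
print(read_state())
E
```

```text
pics
side {'intrinsics': array([[507.15986857,   0.        , 309.01917594],
       [  0.        , 507.15986857, 194.69291626],
       [  0.        ,   0.        ,   1.        ]]), 'xyz': array([ 0.14197633, -1.06445736,  0.91719192]), 'orientation': array([ 0.87764664, -0.17215995,  0.09348616, -0.43744447])}
top {'intrinsics': array([[368.64578825,   0.        , 325.39749403],
       [  0.        , 368.64578825, 202.54347411],
       [  0.        ,   0.        ,   1.        ]]), 'xyz': array([0.43228361, 0.00327588, 1.16640355]), 'orientation': array([-0.70523989,  0.70531842, -0.05024489,  0.05136211])}
{'time': 0.1, 'joint_positions': array([-1.20460653,  0.33280249, -0.06471157,  1.46087433,  0.02157075,
        1.34990834, -0.08847024]), 'joint_vel': array([-0.00142759, -0.00089576,  0.00139491, -0.0017495 ,  0.00104485,
       -0.00083334,  0.00097047]), 'joint_torque': array([ 2.18154135e-03, -6.24532056e+01,  2.50288099e-02, -3.90718925e+01,
       -6.13100175e-02,  3.64405860e-02,  6.86138856e-05]), 'ee_pos': array([0.23677018, 0.57802765, 0.22182927]), 'eef_rot': array([-0.39427554,  0.58753379,  0.39374778,  0.58678235]), 'ft_force': array([-0.1151405 ,  0.57252255,  0.04289628]), 'torque': array([-0.0151083 , -0.00377091,  0.00973984]), 'width': 0.08735831863130455}
```

View pics/side0.png

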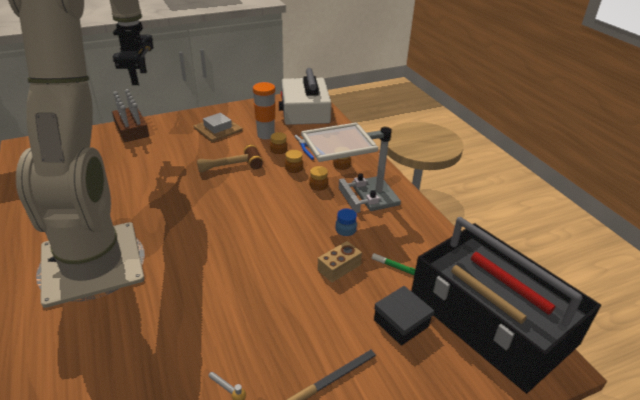

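View pics/top0.png

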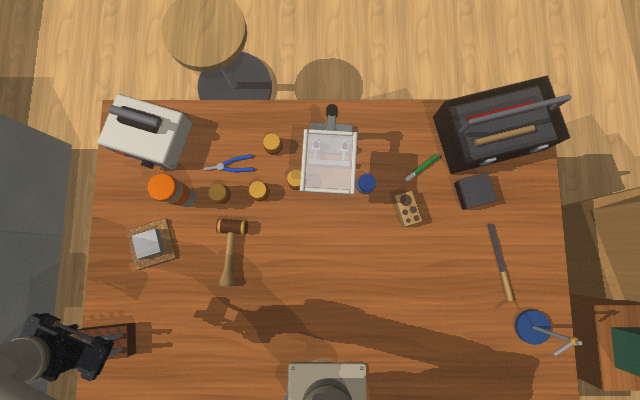

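```bash
cat > h.py <<'E'
import numpy as np,cv2
from scipy.spatial.transform import Rotation as R
from bench import *
def ray(n,px):
    p=camera_params(n); d=R.from_quat(p["orientation"]).as_matrix()@np.linalg.inv(p["intrinsics"])@np.array([px[0],px[1],1.]); return p["xyz"],d
def onplane(n,px,z):
    o,d=ray(n,px); return o+d*(z-o[2])/d[2]
def proj(n,X):
    p=camera_params(n); c=R.from_quat(p["orientation"]).as_matrix().T@(np.asarray(X)-p["xyz"]); u=p["intrinsics"]@c; return u[:2]/u[2]
def crop(img,x0,y0,x1,y1,f,name):
    cv2.imwrite("pics/"+name,cv2.resize(img[y0:y1,x0:x1,::-1],None,fx=f,fy=f,interpolation=cv2.INTER_CUBIC))
E
python3 - <<'E'
from h import *
t=cv2.imread("pics/top0.png")[:,:,::-1]; s=cv2.imread("pics/side0.png")[:,:,::-1]
crop(t,200,95,440,245,3.3,"tcrop0.png"); crop(s,180,80,440,290,2.8,"scrop0.png")
E
```

```text
(no output)
```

View pics/tcrop0.png

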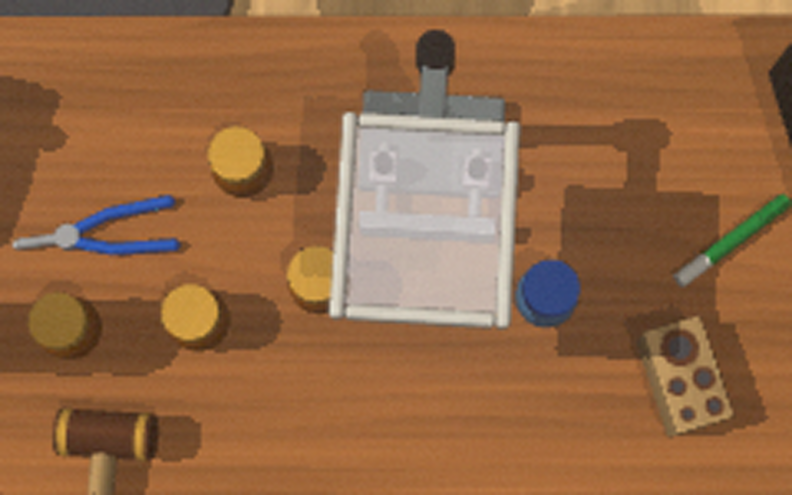

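View pics/scrop0.png

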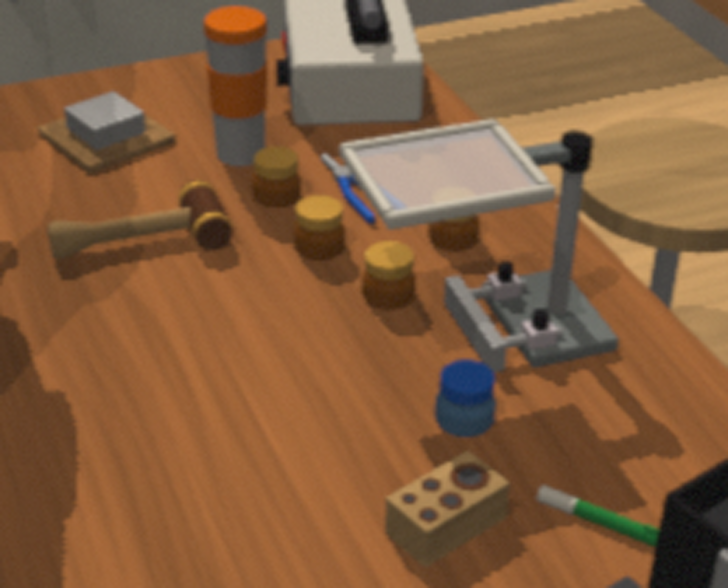

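```bash
python3 - <<'E'
from h import *
t=cv2.imread("pics/top0.png")[:,:,::-1]; s=cv2.imread("pics/side0.png")[:,:,::-1]
a=lambda i,x0,y0,x1,y1,f:cv2.resize(i[y0:y1,x0:x1,::-1],None,fx=f,fy=f,interpolation=cv2.INTER_CUBIC)
A=a(t,290,120,365,200,7.5)
B=a(t,385,180,435,235,7.5)
cv2.imwrite("pics/A.png",A);cv2.imwrite("pics/B.png",a(t,385,180,435,235,10))
cv2.imwrite("pics/C.png",a(s,310,160,410,285,4.8))
E
```

```text
(no output)
```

View pics/A.png

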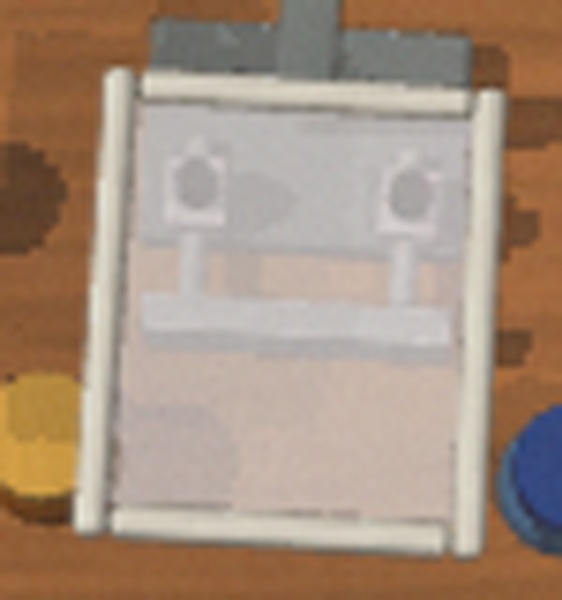

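View pics/B.png

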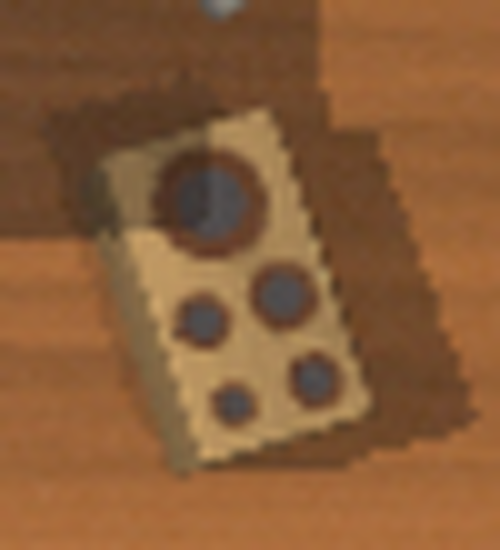

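View pics/C.png

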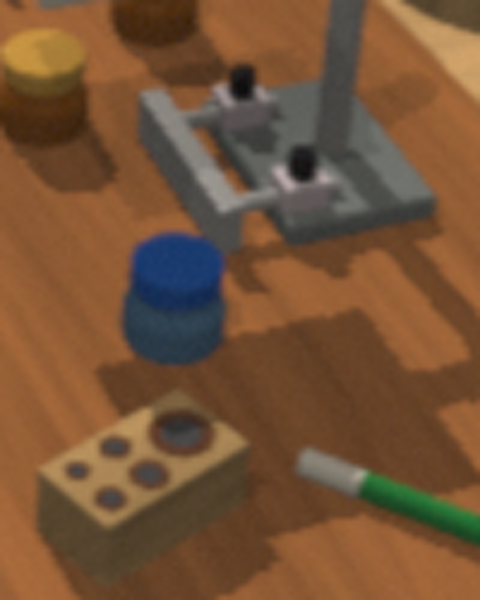

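```bash
python3 - <<'E'
from h import *
np.set_printoptions(precision=4,suppress=True)
def P(n,pts,f,x0,y0,z): 
    return np.array([onplane(n,((u+.5)/f-.5+x0,(v+.5)/f-.5+y0),z) for u,v in pts])
fr=P("top",[(107,68),(505,92),(480,556),(74,533)],7.5,290,120,.221); print("frame\n",fr,np.linalg.norm(np.diff(fr,axis=0),axis=1))
y=(fr[0]-fr[1]+fr[3]-fr[2]); x=(fr[0]-fr[3]+fr[1]-fr[2]); print("yaw from y,x",np.degrees([np.arctan2(-y[0],y[1]),np.arctan2(x[1],x[0])]),"center",fr.mean(0))
st=P("top",[(141,331),(450,343)],7.5,290,120,.037); d=st[0]-st[1];print("stop top",st,np.linalg.norm(d),np.degrees(np.arctan2(-d[0],d[1])))
st=P("top",[(141,347),(448,359)],7.5,290,120,.003); print("stop low",st,np.linalg.norm(st[0]-st[1]))
st=P("side",[(139,93),(219,215)],4.8,310,160,.037); d=st[0]-st[1];print("stop side top",st,np.linalg.norm(d),np.degrees(np.arctan2(-d[0],d[1])))
bl=P("top",[(97,163),(267,107),(370,408),(203,460)],10,385,180,.045); print("block\n",bl,np.linalg.norm(np.diff(bl,axis=0),axis=1),bl.mean(0)); x=bl[0]-bl[3]+bl[1]-bl[2];print(np.degrees(np.arctan2(x[1],x[0])))
bs=P("side",[(38,473),(180,391),(248,440),(110,529)],4.8,310,160,.045);print("side block\n",bs,bs.mean(0));x=bs[1]-bs[0]+bs[2]-bs[3];print(np.degrees(np.arctan2(x[1],x[0])))
t=cv2.imread("pics/top0.png"); s=cv2.imread("pics/side0.png")
for n,i in(("top",t),("side",s)):
    hsv=cv2.cvtColor(i,cv2.COLOR_BGR2HSV)
    for nm,lo,hi in(("blue",(105,180,60),(125,255,255)),("amber",(15,150,90),(28,255,255))):
        m=cv2.inRange(hsv,lo,hi); c,l,stt,ce=cv2.connectedComponentsWithStats(m)
        for k in range(1,c):
            if stt[k][4]>60: print(n,nm,stt[k],ce[k],onplane(n,ce[k],.055))
E
```

```text
frame
 [[ 0.7685  0.0623  0.221 ]
 [ 0.7596 -0.0792  0.221 ]
 [ 0.5924 -0.0685  0.221 ]
 [ 0.6005  0.0724  0.221 ]] [0.1418 0.1675 0.1411]
yaw from y,x [-3.4632 -3.5446] center [ 0.6803 -0.0032  0.221 ]
stop top [[ 0.7192  0.0586  0.037 ]
 [ 0.714  -0.0709  0.037 ]] 0.12956815933522706 -2.3040084419026843
stop low [[ 0.7208  0.0602  0.003 ]
 [ 0.7154 -0.0722  0.003 ]] 0.13249367787121938
stop side top [[ 0.7173  0.0554  0.037 ]
 [ 0.7078 -0.0751  0.037 ]] 0.1308653476516755 -4.160620671778013
block
 [[ 0.6155 -0.2071  0.045 ]
 [ 0.633  -0.26    0.045 ]
 [ 0.5397 -0.2883  0.045 ]
 [ 0.5238 -0.2369  0.045 ]] [0.0558 0.0975 0.0538] [ 0.578  -0.2481  0.045 ]
17.450982905602512
side block
 [[ 0.5192 -0.2425  0.045 ]
 [ 0.6143 -0.2132  0.045 ]
 [ 0.6306 -0.2605  0.045 ]
 [ 0.5368 -0.2925  0.045 ]] [ 0.5752 -0.2522  0.045 ]
17.950649312821113
top amber [263 133  18  20 250] [271.044 141.56 ] [0.7856 0.1747 0.055 ]
top amber [287 169  13  19 195] [293.5436 177.6872] [0.6705 0.103  0.055 ]
top amber [248 181  19  19 260] [257.1    189.5231] [0.6336 0.2142 0.055 ]
top amber [208 183  18  21 258] [216.7171 192.2016] [0.6253 0.3376 0.055 ]
side blue [339 210  16  14 190] [346.4789 216.3632] [ 0.6507 -0.1335  0.055 ]
side amber [271 132  16  12 154] [278.474 137.474] [0.6217 0.3238 0.055 ]
side amber [285 149  18  13 193] [293.1813 155.2073] [0.6277 0.2035 0.055 ]
side amber [310 166  18  14 204] [318.2892 172.0833] [0.664  0.0877 0.055 ]
side amber [231 388  15  12  98] [238.9796 395.449 ] [ 0.2358 -0.5314  0.055 ]
```

```bash
python3 - <<'E'
from h import *
t=cv2.imread("pics/top0.png"); s=cv2.imread("pics/side0.png")
a=lambda i,x0,y0,w,h,f:cv2.resize(i[y0:y0+h,x0:x0+w],None,fx=f,fy=f,interpolation=cv2.INTER_CUBIC)
top=np.hstack([a(t,280,160,30,30,12),a(t,352,168,30,30,12)])
bot=np.hstack([a(s,304,161,30,30,12)[:240+30],a(s,332,204,30,30,12)[:270]])
cv2.imwrite("pics/jars.png",np.vstack([top[:330],bot]))
cv2.imwrite("pics/mal.png",a(t,205,210,55,85,7))
S=read_state();print(R.from_quat(S["eef_rot"]).as_matrix().round(3))
E
```

```text
[[-0.    -0.925  0.379]
 [-0.001  0.379  0.925]
 [-1.    -0.    -0.001]]
```

View pics/jars.png

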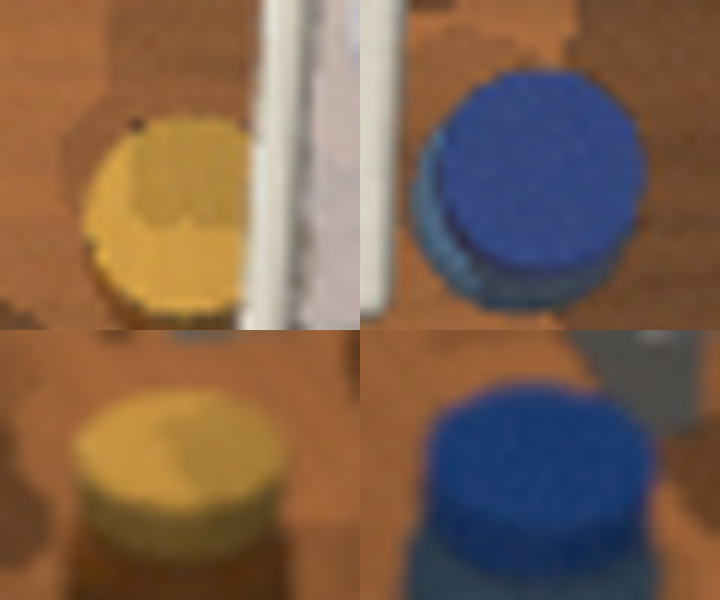

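View pics/mal.png

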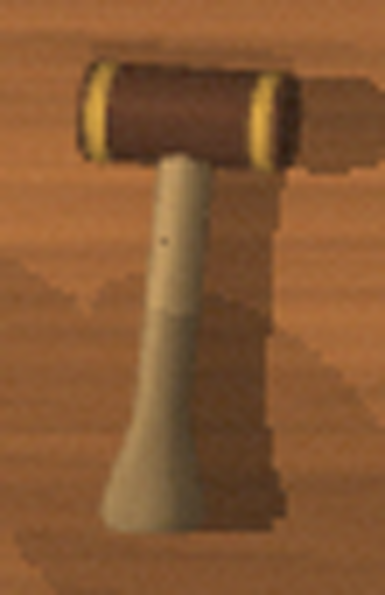

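```bash
python3 - <<'E'
from h import *
np.set_printoptions(precision=4,suppress=True)
A1=onplane("top",(294.9,177.5),.055);A2=onplane("side",(318.5,170.2),.055)
B1=onplane("top",(366.6,181.7),.055);B2=onplane("side",(346.5,213.3),.055)
print(A1,A2,B1,B2)
for a,b in((A1,B1),(A2,B2)): d=a-b;print(np.linalg.norm(d),np.degrees(np.arctan2(-d[0],d[1])),(a+b)/2)
f=lambda u,v:onplane("top",((u+.5)/7-.5+205,(v+.5)/7-.5+210),.022)
h=f(190,114);g=f(186.5,165);b=f(154,522);print("mallet",h,g,b,np.linalg.norm(h-b));d=g-b;print(np.degrees(np.arctan2(d[1],d[0])));d=h-b;print(np.degrees(np.arctan2(d[1],d[0])))
d=f(80,110)-f(298,118);print(np.degrees(np.arctan2(-d[0],d[1])),np.linalg.norm(d))
E
```

```text
[0.6711 0.0989 0.055 ] [0.6686 0.0967 0.055 ] [ 0.6579 -0.1215  0.055 ] [ 0.6565 -0.1218  0.055 ]
0.2207648360673589 -3.437268162916228 [ 0.6645 -0.0113  0.055 ]
0.2188267230287622 -3.176223582998553 [ 0.6626 -0.0125  0.055 ]
mallet [0.5248 0.2964 0.022 ] [0.5022 0.2971 0.022 ] [0.3474 0.3056 0.022 ] 0.17768142326931355
-3.124248632004207
-2.960717473055955
-2.1078081789573706 0.0970741152021082
```

```bash
cat >> h.py <<'E'
def tool(yaw,lean):
    y=np.radians(yaw);l=np.radians(lean)
    X=np.array([np.sin(l)*np.cos(y),np.sin(l)*np.sin(y),-np.cos(l)]);Z=np.array([-np.sin(y),np.cos(y),0]);return np.c_[X,np.cross(Z,X),Z]
def plan(*wps):
    S=read_state();p=S["ee_pos"];M=R.from_quat(S["eef_rot"]).as_matrix()
    for pos,yaw,lean in wps:
        T=tool(yaw,lean);d=M.T@(np.array(pos)-p)*1000;r=R.from_matrix(M.T@T).as_rotvec()
        print("shift",d.round(1),"turn",r.round(4))
def st():
    S=read_state();M=R.from_quat(S["eef_rot"]).as_matrix();X=M[:,0];Z=M[:,2]
    print("t",round(S["time"],2),"tcp",S["ee_pos"].round(4),"yaw",np.degrees(np.arctan2(-Z[0],Z[1])).round(2),"lean",np.degrees(np.arccos(-X[2])).round(2),"Zz",Z[2].round(3),"F",S["ft_force"].round(1),"w",S["width"].round(4),"q",S["joint_positions"].round(2))
def tcp_from_grasp(g,yaw,lean): return np.array(g)+.019*tool(yaw,lean)[:,0]
E
python3 - <<'E'
from h import *
st()
plan(((.33,.42,.36),-10,0),((.46,.15,.38),5,0),((.46,-.22,.33),17.7,0))
print(tcp_from_grasp((.5623,-.2546,.030),17.7,40))
E
```

```text
Traceback (most recent call last):
  File "h.py", line 22, in st
    print("t",round(S["time"],2),"tcp",S["ee_pos"].round(4),"yaw",np.degrees(np.arctan2(-Z[0],Z[1])).round(2),"lean",np.degrees(np.arccos(-X[2])).round(2),"Zz",Z[2].round(3),"F",S["ft_force"].round(1),"w",S["width"].round(4),"q",S["joint_positions"].round(2))
                                                                                                                                                                                                             ^^^^^^^^^^^^^^^^
AttributeError: 'float' object has no attribute 'round'
```

```bash
sed -i 's/S\["width"\].round(4)/round(S["width"],4)/' h.py
python3 - <<'E'
from h import *
st()
plan(((.33,.42,.36),-10,0),((.46,.15,.38),5,0),((.46,-.22,.33),17.7,0))
print(tcp_from_grasp((.5623,-.2546,.030),17.7,40))
E
```

```text
t 0.1 tcp [0.2368 0.578  0.2218] yaw -22.27 lean 0.07 Zz -0.001 F [-0.1  0.6  0. ] w 0.0874 q [-1.2   0.33 -0.06  1.46  0.02  1.35 -0.09]
shift [-138.  -146.2 -111.1] turn [-2.142e-01 -1.300e-03 -1.000e-04]
shift [-157.8 -368.8 -311.7] turn [-4.76e-01 -1.30e-03 -3.00e-04]
shift [-107.3 -509.  -654. ] turn [-6.977e-01 -1.300e-03 -4.000e-04]
[ 0.57393482 -0.25088685  0.01544516]
```

>>> arm_command(
  targets=[
    [0,-50,0,0,0,0,0],
    [0,-100,-40,-30,-0.05,0,0],
    [0,-138,-80,-60,-0.12,0,0],
    [0,-138,-120,-90,-0.18,0,0],
    [0,-140,-150,-115,-0.21,0,0],
    [0,-144,-190,-150,-0.26,0,0],
    [0,-148,-230,-185,-0.31,0,0],
    [0,-152,-270,-220,-0.36,0,0],
    [0,-156,-310,-260,-0.42,0,0],
    [0,-158,-345,-295,-0.47,0,0],
  ],
)

```text
time: 1.1
ee_pos: [0.4316, 0.2032, 0.3788]
eef_rot: [-0.52, 0.479, 0.521, 0.479]
ft_force: [0.2, 0.7, -0.1]
width: 0.0866
```

```bash
python3 - <<'E'
from h import *
st()
plan(((.46,.0,.36),8,5),((.46,-.24,.30),17.7,20),((.46,-.28,.20),17.7,40))
E
```

```text
t 1.1 tcp [0.4316 0.2032 0.3788] yaw 4.78 lean 0.01 Zz 0.0 F [ 0.2  0.7 -0.1] w 0.0866 q [-0.76 -0.05  0.22  1.56  0.01  1.62  1.11]
shift [  18.7  -11.4 -204.9] turn [-0.0561 -0.0022 -0.0873]
shift [  78.7    8.6 -444.1] turn [-0.2232 -0.0391 -0.3477]
shift [ 178.7   12.  -483.9] turn [-0.2162 -0.0785 -0.6952]
```

>>> arm_command(
  targets=[
    [0,5,-3,-45,-0.01,0,-0.02],
    [0,10,-6,-90,-0.02,0,-0.04],
    [0,14,-9,-135,-0.03,0,-0.06],
    [0,18,-11,-180,-0.05,0,-0.08],
    [0,25,-8,-220,-0.07,-0.01,-0.12],
    [0,35,-4,-262,-0.1,-0.01,-0.17],
    [0,45,0,-304,-0.13,-0.02,-0.22],
    [0,55,3,-348,-0.16,-0.03,-0.27],
    [0,65,6,-392,-0.19,-0.03,-0.31],
    [0,79,9,-440,-0.22,-0.04,-0.35],
  ],
)

```text
time: 2.1
ee_pos: [0.4575, -0.2354, 0.2995]
eef_rot: [0.635, -0.311, -0.488, -0.512]
ft_force: [0.9, -0.4, -0.0]
width: 0.0868
```

```bash
python3 - <<'E'
from h import *
st()
plan(((.47,-.28,.20),17.7,40),((.49,-.28,.13),17.7,40),((.5739,-.2509,.0155),17.7,40))
E
```

```text
t 2.1 tcp [ 0.4575 -0.2354  0.2995] yaw 17.48 lean 20.32 Zz 0.0 F [ 0.9 -0.4 -0. ] w 0.0868 q [-0.55 -0.33  0.93  1.87  0.05  1.19  2.25]
shift [ 92.8  35.9 -46.3] turn [-0.0035 -0.0015 -0.3435]
shift [165.1  42.3 -52.4] turn [-0.0035 -0.0015 -0.3435]
shift [303.3  -1.2 -49.9] turn [-0.0035 -0.0015 -0.3435]
```

```bash
python3 - <<'E'
from h import *
plan(((.476,-.282,.138),17.7,40),((.5005,-.2743,.107),17.7,40))
E
```

```text
shift [152.7  52.6 -50.1] turn [-0.0035 -0.0015 -0.3435]
shift [190.7  39.3 -50.1] turn [-0.0035 -0.0015 -0.3435]
```

>>> arm_command(
  targets=[
    [0,30,10,-15,0,0,-0.1],
    [0,60,20,-30,0,0,-0.2],
    [0,90,30,-40,0,0,-0.3],
    [0,120,38,-50,0,0,-0.344],
    [0,150,40,-54,-0.003,-0.001,-0.344],
    [0,150,40,-54,-0.003,-0.001,-0.344],
    [0,150,40,-54,-0.003,-0.001,-0.344],
  ],
)

```text
time: 2.8
ee_pos: [0.4789, -0.2625, 0.163]
eef_rot: [0.68, -0.212, -0.39, -0.584]
ft_force: [1.0, -0.7, -0.3]
width: 0.0869
```

```bash
python3 - <<'E'
from h import *
st()
plan(((.5005,-.2743,.107),17.7,40),((.5739,-.2509,.0155),17.7,40))
cv2.imwrite("pics/t1.png",camera("top")[:,:,::-1]);cv2.imwrite("pics/s1.png",camera("side")[:,:,::-1])
E
```

```text
t 2.8 tcp [ 0.4789 -0.2625  0.163 ] yaw 16.43 lean 38.99 Zz -0.013 F [ 1.  -0.7 -0.3] w 0.0869 q [-0.74 -0.5   1.34  2.19 -0.09  0.65  2.6 ]
shift [ 54.6  21.9 -16.7] turn [-0.0086 -0.0243 -0.0179]
shift [174.2  19.5 -13.8] turn [-0.0086 -0.0243 -0.0179]
```

View pics/t1.png

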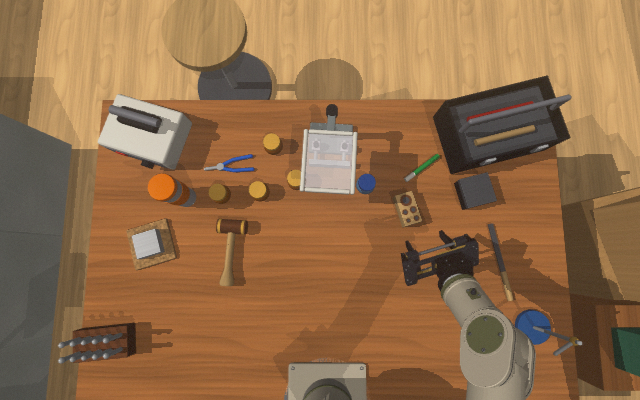

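View pics/s1.png

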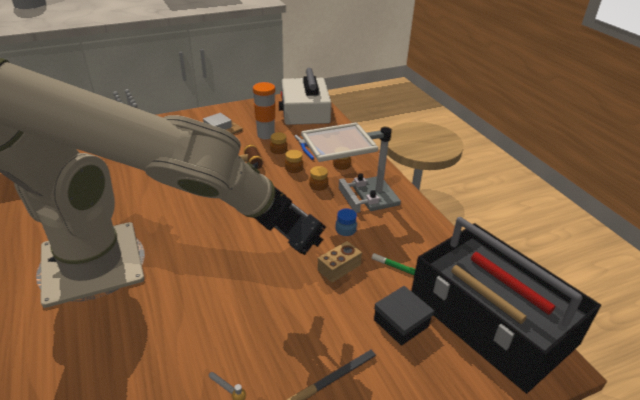

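```bash
python3 - <<'E'
from h import *
plan(((.50,-.22,.25),10,10),((.55,-.255,.16),17.7,0),((.5528,-.2576,.09),17.7,0))
E
```

```text
shift [-47.2 -79.7  34.7] turn [0.108  0.0333 0.507 ]
shift [ 47.3 -52.2 -11.6] turn [-0.0177 -0.0218  0.6811]
shift [102.9  -9.6 -13.9] turn [-0.0177 -0.0218  0.6811]
```

>>> arm_command(
  targets=[
    [0,-10,-25,10,0.03,0.01,0.1],
    [0,-25,-50,20,0.06,0.02,0.25],
    [0,-40,-70,30,0.09,0.03,0.4],
    [0,-47,-80,35,0.108,0.033,0.507],
    [0,-20,-75,20,0.05,0.01,0.6],
    [0,20,-65,0,0,-0.01,0.68],
    [0,47,-52,-12,-0.018,-0.022,0.681],
    [0,47,-52,-12,-0.018,-0.022,0.681],
    [0,47,-52,-12,-0.018,-0.022,0.681],
  ],
)

```text
time: 3.8
ee_pos: [0.549, -0.2548, 0.1571]
eef_rot: [-0.57, 0.419, 0.572, 0.415]
ft_force: [-0.6, 0.4, 0.9]
width: 0.0866
```

```bash
python3 - <<'E'
from h import *
st()
plan(((.5528,-.2576,.09),17.7,0),((.5528,-.2576,.012),17.7,0))
E
```

```text
t 3.8 tcp [ 0.549  -0.2548  0.1571] yaw 17.71 lean 0.32 Zz 0.0 F [-0.6  0.4  0.9] w 0.0866 q [-0.37  0.48  0.97  1.64 -0.41  1.25  2.55]
shift [67.1 -3.1 -3.8] turn [ 0.0002  0.0002 -0.0057]
shift [145.1  -3.6  -3.8] turn [ 0.0002  0.0002 -0.0057]
```

>>> arm_command(
  targets=[
    [0,30,-3,-4,0,0,-0.006],
    [0,60,-3,-4,0,0,-0.006],
    [0,90,-3.4,-3.8,0,0,-0.006],
    [0,120,-3.5,-3.8,0,0,-0.006],
    [0,144,-3.6,-3.8,0,0,-0.006],
    [0,144,-3.6,-3.8,0,0,-0.006],
  ],
)

```text
time: 4.4
ee_pos: [0.5539, -0.2556, 0.0164]
eef_rot: [0.572, -0.414, -0.57, -0.419]
ft_force: [0.3, 0.9, 0.8]
width: 0.0871
```

```bash
python3 - <<'E'
from h import *
st()
t=camera("top");s=camera("side")
crop(t,340,150,500,290,3.5,"t2.png");crop(s,240,150,440,330,3.5,"s2.png")
E
```

```text
t 4.4 tcp [ 0.5539 -0.2556  0.0164] yaw 17.78 lean 0.43 Zz 0.001 F [0.3 0.9 0.8] w 0.0871 q [-0.19  0.59  0.72  1.74 -0.46  0.98  2.58]
```

View pics/s2.png

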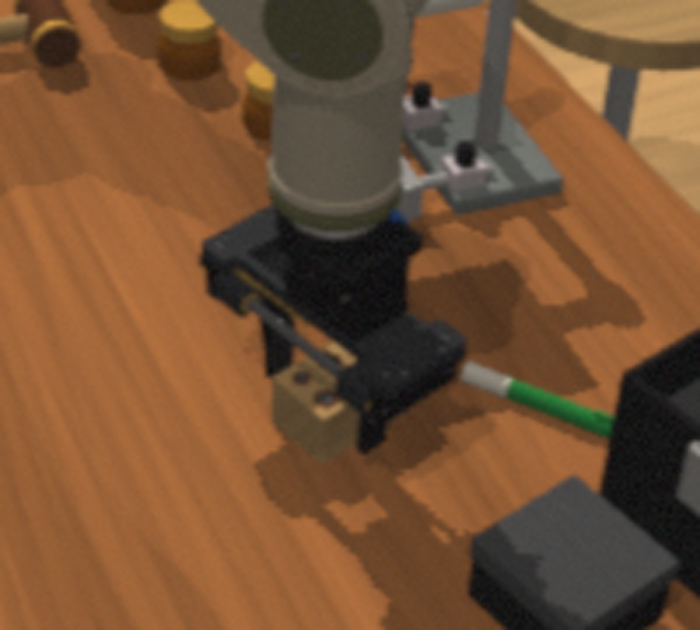

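View pics/t2.png

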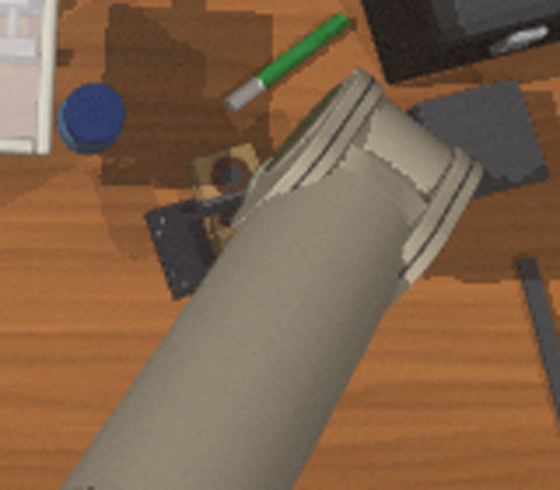

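>>> arm_command(
  targets=[
    [255,0,0,0,0,0,0],
    [255,0,0,0,0,0,0],
    [255,0,0,0,0,0,0],
    [255,0,0,0,0,0,0],
    [255,0,0,0,0,0,0],
    [255,0,0,0,0,0,0],
  ],
  newtons=35,
)

```text
time: 5.1
ee_pos: [0.5542, -0.2563, 0.0152]
eef_rot: [0.573, -0.415, -0.57, -0.418]
ft_force: [-0.6, 0.8, 3.3]
width: 0.0557
```

```bash
python3 - <<'E'
from h import *
st()
plan(((.55,-.255,.026),17.7,0),((.51,-.20,.04),10,0),((.505,-.10,.04),0,0),((.53,-.0025,.04),-3.4,0))
E
```

```text
t 5.1 tcp [ 0.5542 -0.2563  0.0152] yaw 17.84 lean 0.3 Zz 0.0 F [-0.6  0.8  3.3] w 0.0557 q [-0.19  0.59  0.72  1.74 -0.46  0.98  2.59]
shift [-10.8   3.6   2.5] turn [0.0024 0.0002 0.0053]
shift [-24.9  24.7  67.1] turn [0.1368 0.0005 0.0052]
shift [-24.7  -1.1 163.9] turn [0.3113 0.001  0.0052]
shift [-24.4 -54.8 249. ] turn [0.3706 0.0011 0.0052]
```

>>> arm_command(
  targets=[
    [255,-8,1,1,0,0,0],
    [255,-18,8,15,0.03,0,0],
    [255,-25,16,40,0.08,0,0],
    [255,-25,24,67,0.137,0,0],
    [255,-25,16,100,0.2,0,0],
    [255,-25,8,130,0.25,0,0],
    [255,-25,-1,164,0.311,0,0],
    [255,-25,-15,195,0.34,0,0.003],
    [255,-25,-32,225,0.36,0,0.005],
    [255,-25,-45,248,0.37,0.001,0.005],
  ],
)

```text
time: 6.1
ee_pos: [0.5207, -0.0038, 0.0406]
eef_rot: [-0.485, 0.514, 0.486, 0.514]
ft_force: [-0.9, -0.4, -1.8]
width: 0.0555
```

```bash
python3 - <<'E'
from h import *
st()
plan(((.52,-.0033,.04),-3.4,0),((.52,-.0033,.018),-3.4,0))
E
```

```text
t 6.1 tcp [ 0.5207 -0.0038  0.0406] yaw -3.32 lean 0.08 Zz 0.001 F [-0.9 -0.4 -1.8] w 0.0555 q [-0.8   0.39  0.85  1.96 -0.36  0.94  1.74]
shift [0.6 0.7 0.4] turn [ 0.0014  0.0013 -0.0006]
shift [22.6  0.7  0.4] turn [ 0.0014  0.0013 -0.0006]
```

>>> arm_command(
  targets=[
    [255,10,0.7,0.4,0.001,0.001,0],
    [255,20,0.7,0.4,0.001,0.001,0],
    [255,25,0.7,0.4,0.001,0.001,0],
    [255,25,0.7,0.4,0.001,0.001,0],
    [0,25,0.7,0.4,0.001,0.001,0],
    [0,25,0.7,0.4,0.001,0.001,0],
    [0,25,0.7,0.4,0.001,0.001,0],
    [0,0,0.7,0.4,0.001,0.001,0],
    [0,-40,0.7,0.4,0.001,0.001,0],
    [0,-70,0.7,0.4,0.001,0.001,0],
  ],
)

```text
time: 7.1
ee_pos: [0.5204, -0.0065, 0.1121]
eef_rot: [-0.485, 0.515, 0.484, 0.515]
ft_force: [0.4, 1.3, 0.2]
width: 0.0859
```

```bash
python3 - <<'E'
from h import *
st()
g=(.525,-.0036,.030); t=tcp_from_grasp(g,-3.4,40);print(t); back=t-.09*tool(-3.4,40)[:,0];print(back)
plan(((.46,0,.15),-3.4,20),((.46,0,.12),-3.4,40),(back,-3.4,40))
E
```

```text
t 7.1 tcp [ 0.5204 -0.0065  0.1121] yaw -3.47 lean 0.06 Zz -0.001 F [0.4 1.3 0.2] w 0.0859 q [-0.88  0.27  0.92  1.91 -0.24  1.08  1.65]
[ 0.53719147 -0.00432431  0.01544516]
[ 0.47944241 -0.00089338  0.08438916]
shift [-37.9  60.7   2.8] turn [-0.0011 -0.001  -0.3485]
shift [-7.9 60.7  2.8] turn [-0.0009 -0.0012 -0.6976]
shift [27.7 41.2  3.1] turn [-0.0009 -0.0012 -0.6976]
```

>>> arm_command(
  targets=[
    [0,-25,20,1,0,0,-0.1],
    [0,-35,45,2,0,0,-0.24],
    [0,-35,55,3,0,0,-0.38],
    [0,-25,60,3,0,0,-0.52],
    [0,-10,60,3,0,0,-0.66],
    [0,5,53,3,-0.001,-0.001,-0.698],
    [0,28,41,3,-0.001,-0.001,-0.698],
    [0,28,41,3,-0.001,-0.001,-0.698],
  ],
)

```text
time: 7.9
ee_pos: [0.4508, 0.0147, 0.1543]
eef_rot: [-0.59, 0.353, 0.357, 0.633]
ft_force: [-0.4, -0.0, -0.0]
width: 0.0871
```

```bash
python3 - <<'E'
from h import *
st()
t=camera("top");s=camera("side")
crop(t,240,110,420,290,3.3,"t3.png");crop(s,200,80,420,280,3,"s3.png")
E
```

```text
t 7.9 tcp [0.4508 0.0147 0.1543] yaw -1.5 lean 29.8 Zz 0.055 F [-0.4 -0.  -0. ] w 0.0871 q [-0.37 -0.41  0.16  2.42  0.23  0.62  1.18]
```

View pics/s3.png

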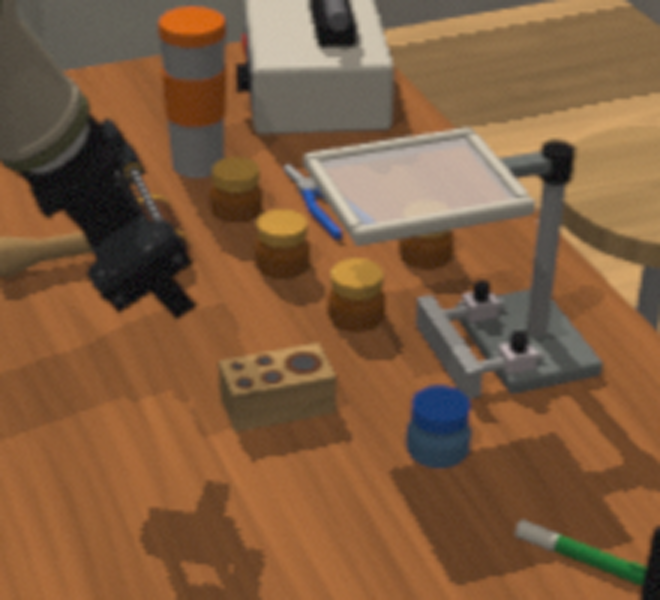

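View pics/t3.png

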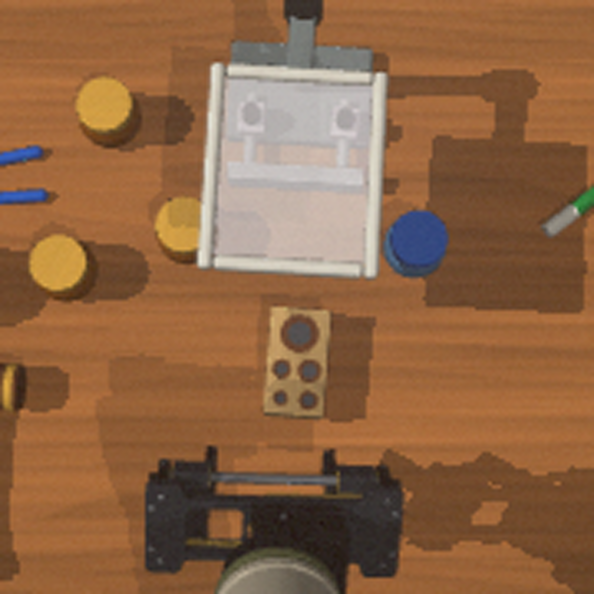

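```bash
python3 - <<'E'
from h import *
np.set_printoptions(precision=4,suppress=True)
def P(n,pts,f,x0,y0,z): 
    return np.array([onplane(n,((u+.5)/f-.5+x0,(v+.5)/f-.5+y0),z) for u,v in pts])
b=P("top",[(270,306),(330,310),(323,416),(263,413)],3.3,240,110,.045);print(b.mean(0));x=b[0]-b[3]+b[1]-b[2];print(np.degrees(np.arctan2(x[1],x[0])))
b=P("side",[(219,365),(317,346),(336,380),(227,397)],3,200,80,.045);print(b.mean(0));x=b[1]-b[0]+b[2]-b[3];print(np.degrees(np.arctan2(x[1],x[0])))
plan(((.50,-.002,.15),-3.4,32),((.53,-.0035,.10),-3.4,40),((.546,-.0048,.08),-3.4,40),((.546,-.0048,.0155),-3.4,40))
E
```

```text
[ 0.5438 -0.0075  0.045 ]
-3.835718043807161
[ 0.5377 -0.0148  0.045 ]
-5.682947877182156
shift [ 27.8 -41.2 -12.8] turn [-0.0043  0.0602 -0.0416]
shift [ 86.  -42.6 -16. ] turn [-0.0085  0.0599 -0.1812]
shift [111.3 -46.7 -17.8] turn [-0.0085  0.0599 -0.1812]
shift [167.3 -14.8 -21.3] turn [-0.0085  0.0599 -0.1812]
```

>>> arm_command(
  targets=[
    [0,15,-25,-8,-0.002,0.03,-0.02],
    [0,28,-41,-13,-0.004,0.06,-0.042],
    [0,50,-42,-14,-0.006,0.06,-0.1],
    [0,75,-43,-15,-0.008,0.06,-0.16],
    [0,95,-45,-17,-0.008,0.06,-0.181],
    [0,111,-47,-18,-0.008,0.06,-0.181],
    [0,111,-47,-18,-0.008,0.06,-0.181],
    [0,111,-47,-18,-0.008,0.06,-0.181],
  ],
)

```text
time: 8.8
ee_pos: [0.5455, -0.0012, 0.0774]
eef_rot: [-0.632, 0.317, 0.283, 0.648]
ft_force: [-0.5, -0.5, 0.8]
width: 0.0866
```

```bash
python3 - <<'E'
from h import *
st()
plan(((.546,-.0065,.0155),-3.4,40),((.555,-.007,.0155),-3.4,40),((.555,-.007,.0155),-3.4,36))
E
```

```text
t 8.8 tcp [ 0.5455 -0.0012  0.0774] yaw -3.01 lean 39.75 Zz 0.001 F [-0.5 -0.5  0.8] w 0.0866 q [ 0.17 -0.02 -0.34  2.41  1.11  0.15  0.29]
shift [48.  39.  -5.3] turn [ 0.0048  0.005  -0.0044]
shift [53.8 32.1 -5.3] turn [ 0.0048  0.005  -0.0044]
shift [53.8 32.1 -5.3] turn [0.0049 0.0048 0.0654]
```

>>> arm_command(
  targets=[
    [0,13,8,-3,0.005,0.005,-0.004],
    [0,26,17,-5,0.005,0.005,-0.004],
    [0,39,25.5,-5.3,0.005,0.005,-0.004],
    [0,52,34,-5.3,0.005,0.005,-0.004],
    [0,52,34,-5.3,0.005,0.005,-0.004],
  ],
)

```text
time: 9.3
ee_pos: [0.5527, -0.0068, 0.016]
eef_rot: [-0.632, 0.317, 0.279, 0.649]
ft_force: [0.4, -0.9, -0.7]
width: 0.0872
```

```bash
python3 - <<'E'
from h import *
st()
plan(((.552,-.007,.0155),-3.4,40),((.552,-.007,.0155),-3.4,40))
t=camera("top");s=camera("side")
crop(t,240,110,420,290,3.3,"t4.png");crop(s,200,80,420,280,3,"s4.png")
E
```

```text
t 9.3 tcp [ 0.5527 -0.0068  0.016 ] yaw -3.39 lean 40.06 Zz -0.0 F [ 0.4 -0.9 -0.7] w 0.0872 q [ 0.38  0.19 -0.55  2.41  2.12  0.25 -0.66]
shift [-0.   0.9 -0.3] turn [ 0.0004 -0.0001  0.0011]
shift [-0.   0.9 -0.3] turn [ 0.0004 -0.0001  0.0011]
```

View pics/s4.png

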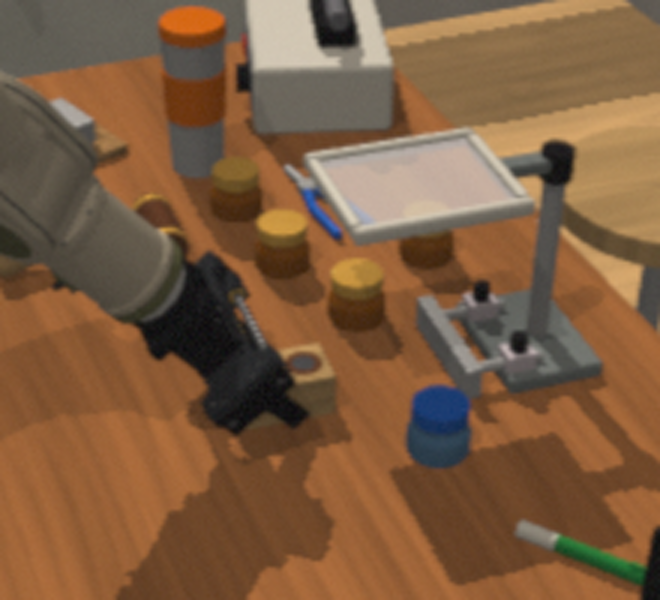

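>>> arm_command(
  targets=[
    [255,0,0,0,0,0,0],
    [255,0,0,0,0,0,0],
    [255,0,0,0,0,0,0],
    [255,0,0,0,0,0,0],
    [255,0,0,0,0,0,0],
  ],
  newtons=35,
)

```text
time: 9.9
ee_pos: [0.5531, -0.008, 0.0179]
eef_rot: [-0.632, 0.318, 0.278, 0.65]
ft_force: [-1.7, -0.2, 4.3]
width: 0.0561
```

```bash
python3 - <<'E'
from h import *
st()
# block centre ~ tcp x -.0088 ; goal centre (.665,-.0119); tcp=centre + same offset
p=read_state()["ee_pos"]
plan((p+[0,0,.004],-3.4,40),((p[0]+.05,-.0090,p[2]+.004),-3.4,40),((p[0]+.105,-.0124,p[2]+.004),-3.4,40))
E
```

```text
t 9.9 tcp [ 0.5531 -0.008   0.0179] yaw -3.54 lean 40.15 Zz -0.001 F [-1.7 -0.2  4.3] w 0.0561 q [ 0.39  0.18 -0.55  2.41  2.1   0.25 -0.65]
shift [-3.1 -2.6 -0. ] turn [-0.0012 -0.0024  0.0026]
shift [ 29.2 -40.8   2.1] turn [-0.0012 -0.0024  0.0026]
shift [ 64.7 -82.9   2.1] turn [-0.0012 -0.0024  0.0026]
```

>>> arm_command(
  targets=[
    [255,-3.1,-2.6,0,0,0,0],
    [255,8,-16,1,0,-0.002,0.002],
    [255,19,-29,2,0,-0.002,0.002],
    [255,29,-41,2.3,-0.001,-0.002,0.002],
    [255,41,-55,2.5,-0.001,-0.002,0.002],
    [255,53,-69,2.8,-0.001,-0.002,0.002],
    [255,60,-77,3,-0.001,-0.002,0.002],
    [255,60,-77,3,-0.001,-0.002,0.002],
    [255,60,-77,3,-0.001,-0.002,0.002],
  ],
)

```text
time: 10.8
ee_pos: [0.6495, -0.0105, 0.0205]
eef_rot: [-0.631, 0.318, 0.28, 0.649]
ft_force: [-1.1, -0.5, -3.3]
width: 0.0558
```

```bash
python3 - <<'E'
from h import *
st()
t=camera("top");s=camera("side")
crop(t,270,110,390,220,6,"t5.png");crop(s,240,80,420,260,3.3,"s5.png")
E
```

```text
t 10.8 tcp [ 0.6495 -0.0105  0.0205] yaw -3.39 lean 39.91 Zz 0.001 F [-1.1 -0.5 -3.3] w 0.0558 q [ 0.26  0.33 -0.4   2.19  1.84  0.22 -0.33]
```

View pics/s5.png

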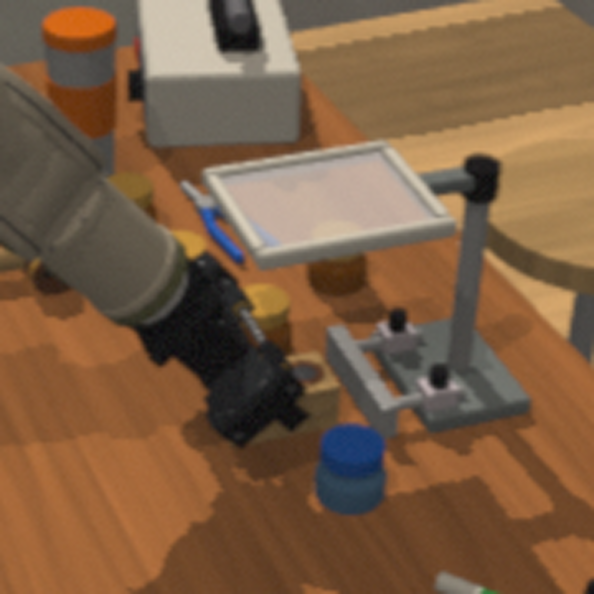

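View pics/t5.png

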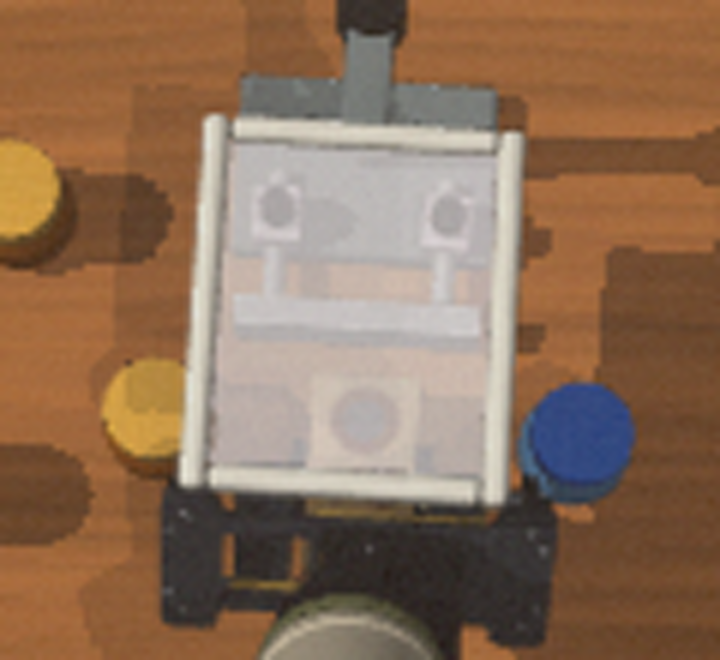

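```bash
python3 - <<'E'
from h import *
def Q(u,v,z): return onplane("top",((u+.5)/6-.5+270,(v+.5)/6-.5+110),z)
b=np.array([Q(314,374,.048),Q(420,380,.048)]);s=np.array([Q(233,323,.037),Q(480,335,.037)])
print(b,s); d=b[0]-b[1];print(np.degrees(np.arctan2(-d[0],d[1])),np.linalg.norm(d),b.mean(0)[:2],s.mean(0)[:2])
x=np.array([np.cos(np.radians(-3.4)),np.sin(np.radians(-3.4))]);print("gap",(s.mean(0)[:2]-b.mean(0)[:2])@x)
yv=np.array([-x[1],x[0]]); print("lat vs jarmid",(b.mean(0)[:2]-[.6645,-.0113])@yv)
p=read_state()["ee_pos"]
for f,z in((.018,.018),(.03,.018)): plan((p+[x[0]*f,x[1]*f,z-p[2]],-3.4,40))
E
```

```text
[[ 0.69027258  0.01584849  0.048     ]
 [ 0.68708082 -0.03894762  0.048     ]] [[ 0.72015857  0.05845631  0.037     ]
 [ 0.71365988 -0.07090475  0.037     ]]
-3.3335901611390915 0.054888994302283244 [ 0.6886767  -0.01154957] [ 0.71690923 -0.00622422]
gap 0.027867007747520784
lat vs jarmid 0.001184705250163258
shift [ 13.5 -12.1  -0. ] turn [-0.0001  0.0004 -0.0015]
shift [ 21.2 -21.4  -0. ] turn [-0.0001  0.0004 -0.0015]
```

>>> arm_command(
  targets=[
    [255,4,-3.5,-0.3,0,0,0],
    [255,8,-7,-0.6,0,0,0],
    [255,12,-10.5,-0.8,0,0,0],
    [255,14.8,-13.7,-0.8,0,0,-0.001],
    [255,14.8,-13.7,-0.8,0,0,-0.001],
    [255,14.8,-13.7,-0.8,0,0,-0.001],
  ],
)

```text
time: 11.5
ee_pos: [0.6702, -0.0125, 0.0184]
eef_rot: [-0.632, 0.318, 0.28, 0.65]
ft_force: [-0.0, 1.0, -1.9]
width: 0.0558
```

```bash
python3 - <<'E'
from h import *
st()
t=camera("top")
crop(t,270,110,390,220,6,"t6.png")
E
```

```text
t 11.5 tcp [ 0.6702 -0.0125  0.0184] yaw -3.39 lean 40.02 Zz 0.001 F [-0.   1.  -1.9] w 0.0558 q [ 0.25  0.37 -0.38  2.14  1.81  0.22 -0.29]
```

View pics/t6.png

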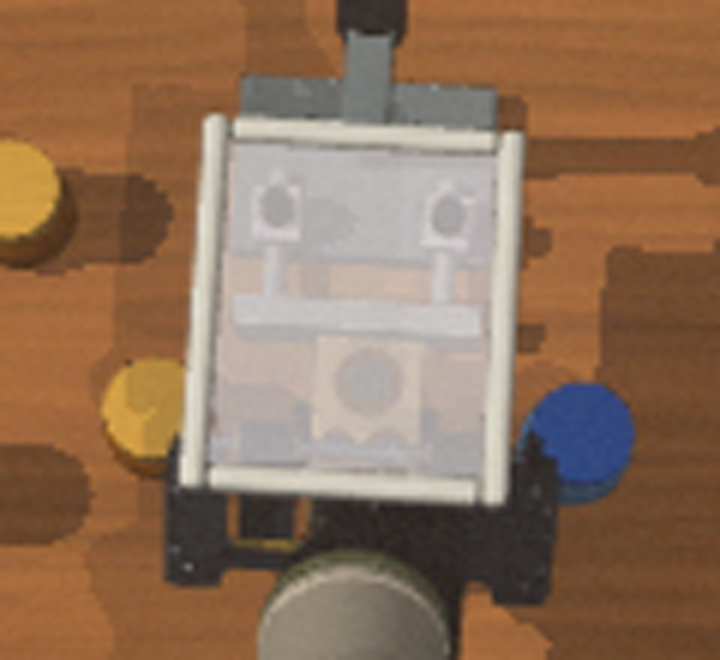

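>>> arm_command(
  targets=[
    [255,1,-0.4,0,0,0,0],
    [255,1.7,-1.2,0,0,0,0],
    [255,2.3,-2,0,0,0,0],
    [255,2.9,-2.7,0,0,0,0],
    [255,3.6,-3.5,0,0,0,0],
    [255,3.6,-3.5,0,0,0,0],
  ],
)

```text
time: 12.15
ee_pos: [0.6754, -0.0129, 0.0181]
eef_rot: [-0.632, 0.317, 0.28, 0.65]
ft_force: [-0.2, -0.2, -2.5]
width: 0.056
```

```bash
python3 - <<'E'
from h import *
st()
t=camera("top");s=camera("side")
crop(t,300,140,360,200,10,"t7.png");crop(s,300,140,400,230,7,"s7.png")
E
```

```text
t 12.15 tcp [ 0.6754 -0.0129  0.0181] yaw -3.4 lean 40.04 Zz 0.0 F [-0.2 -0.2 -2.5] w 0.056 q [ 0.24  0.38 -0.37  2.13  1.8   0.22 -0.28]
```

View pics/t7.png

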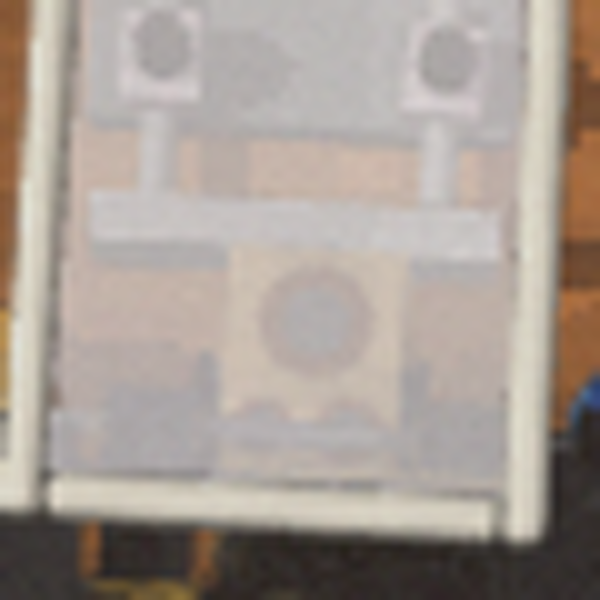

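View pics/s7.png

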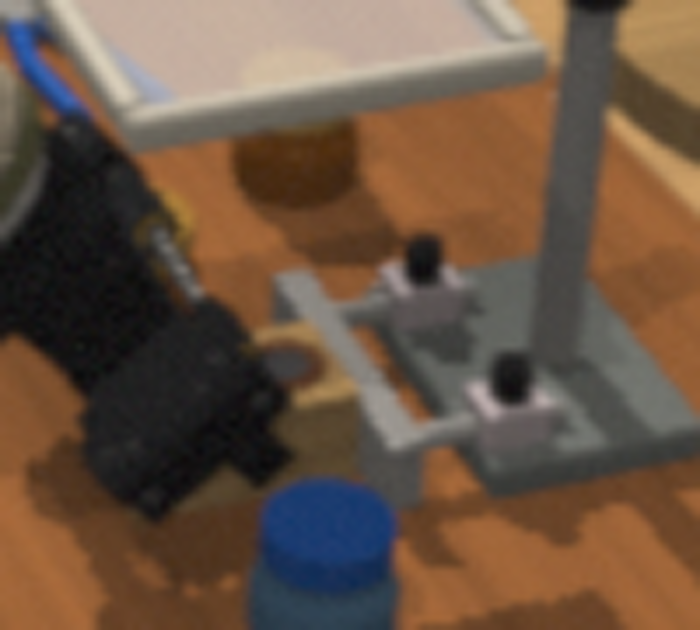

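>>> arm_command(
  targets=[
    [255,0.4,0.3,0,0,0,0],
    [255,0.8,0.6,0,0,0,0],
    [255,0.8,0.6,0,0,0,0],
  ],
)

```text
time: 12.55
ee_pos: [0.6758, -0.0129, 0.018]
eef_rot: [-0.632, 0.317, 0.279, 0.65]
ft_force: [-5.4, -0.5, 7.1]
width: 0.0557
```

>>> arm_command(
  targets=[
    [255,0.3,-0.4,0,0,0,0],
    [255,0.6,-0.8,0,0,0,0],
    [255,0.6,-0.8,0,0,0,0],
  ],
)

```text
time: 12.85
ee_pos: [0.6759, -0.0129, 0.018]
eef_rot: [-0.632, 0.317, 0.279, 0.649]
ft_force: [-20.3, 0.3, 19.7]
width: 0.0554
```

>>> arm_command(
  targets=[
    [255,-0.6,0.6,0,0,0,0],
    [255,-1.1,0.3,0,0,0,0],
  ],
)

```text
time: 13.05
ee_pos: [0.6755, -0.013, 0.0181]
eef_rot: [-0.632, 0.317, 0.279, 0.65]
ft_force: [-0.0, -0.5, -1.6]
width: 0.0558
```

```bash
python3 - <<'E'
from h import *
st()
t=camera("top");s=camera("side")
crop(t,300,140,360,200,10,"t8.png");crop(s,300,140,400,230,7,"s8.png")
a=cv2.imread("pics/s7.png").astype(int);b=cv2.imread("pics/s8.png").astype(int)
a=cv2.imread("pics/t7.png");b=cv2.imread("pics/t8.png")
for nm,sl in(("stop left",np.s_[180:260,90:220]),("stop right",np.s_[180:280,415:500])):
    x=cv2.cvtColor(a[sl],6).astype(np.float32);y=cv2.cvtColor(b[sl],6).astype(np.float32);print(nm,cv2.phaseCorrelate(x,y,cv2.createHanningWindow(x.shape[::-1],cv2.CV_32F)))
E
```

```text
t 13.05 tcp [ 0.6755 -0.013   0.0181] yaw -3.4 lean 40.06 Zz 0.0 F [-0.  -0.5 -1.6] w 0.0558 q [ 0.24  0.38 -0.38  2.13  1.8   0.22 -0.28]
stop left ((0.6885566251444146, -0.35709532983543824), 0.393755587471856)
stop right ((-0.049693011158723266, -0.26811447990954207), 0.4961127158270942)
```

View pics/t8.png

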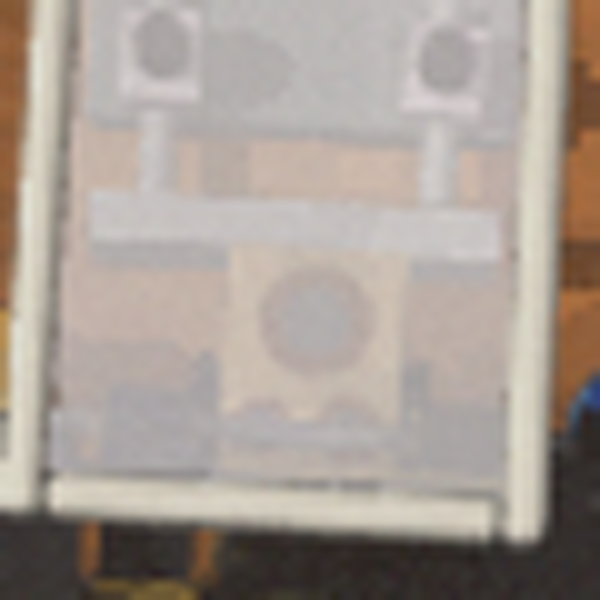

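View pics/s8.png

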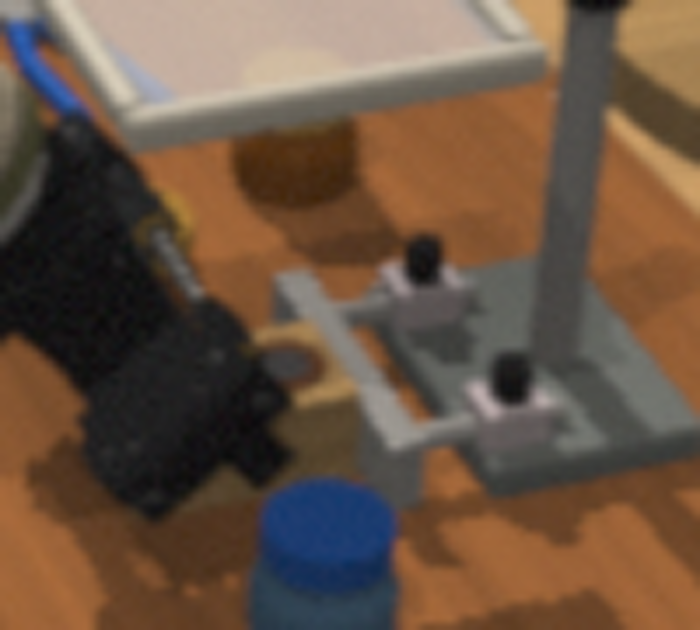

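>>> arm_command(
  targets=[
    [255,0.3,0.2,0,0,0,0],
    [255,0.3,0.2,0,0,0,0],
  ],
)

```text
time: 13.35
ee_pos: [0.6758, -0.0129, 0.018]
eef_rot: [-0.632, 0.317, 0.279, 0.65]
ft_force: [-5.1, 0.3, 7.3]
width: 0.0558
```

>>> arm_command(
  targets=[
    [255,0.1,-0.1,0,0,0,0],
    [255,0.1,-0.1,0,0,0,0],
  ],
)

```text
time: 13.55
ee_pos: [0.6758, -0.0129, 0.018]
eef_rot: [-0.632, 0.317, 0.279, 0.65]
ft_force: [-7.7, 1.2, 10.0]
width: 0.0559
```

>>> arm_command(
  targets=[
    [255,-0.3,0,0,0,0,0],
    [255,-0.6,-0.3,0,0,0,0],
    [255,-0.6,-0.3,0,0,0,0],
  ],
)

```text
time: 13.85
ee_pos: [0.6755, -0.0129, 0.018]
eef_rot: [-0.632, 0.317, 0.28, 0.65]
ft_force: [0.6, 1.1, 0.6]
width: 0.0554
```

>>> arm_command(
  targets=[
    [255,0.1,-0.2,0,0,0,0],
    [255,0.2,-0.2,0,0,0,0],
  ],
)

```text
time: 14.05
ee_pos: [0.6756, -0.013, 0.018]
eef_rot: [-0.632, 0.318, 0.28, 0.65]
ft_force: [-4.4, 0.2, 5.2]
width: 0.0556
```

>>> arm_command(
  targets=[
    [255,-1.2,-0.8,0,0,0,0],
    [255,-2,-1.4,0,0,0,0],
    [255,-2,-1.4,0,0,0,0],
  ],
)

```text
time: 14.35
ee_pos: [0.6751, -0.0129, 0.0201]
eef_rot: [-0.632, 0.318, 0.28, 0.65]
ft_force: [-0.6, 0.0, -2.3]
width: 0.0556
```

>>> arm_command(
  targets=[
    [255,0.2,-0.2,0,0,0,0],
    [255,0.3,-0.4,0,0,0,0],
    [255,0.3,-0.4,0,0,0,0],
  ],
)

```text
time: 14.65
ee_pos: [0.6758, -0.013, 0.0203]
eef_rot: [-0.632, 0.318, 0.28, 0.65]
ft_force: [0.6, 0.3, -2.0]
width: 0.0555
```

>>> arm_command(
  targets=[
    [255,0.2,-0.2,0,0,0,0],
    [255,0.3,-0.4,0,0,0,0],
    [255,0.3,-0.4,0,0,0,0],
  ],
)

```text
time: 14.95
ee_pos: [0.6758, -0.013, 0.02]
eef_rot: [-0.632, 0.318, 0.28, 0.649]
ft_force: [-5.3, -0.8, 0.6]
width: 0.0561
```

>>> arm_command(
  targets=[
    [255,0.2,-0.2,0,0,0,0],
    [255,0.3,-0.4,0,0,0,0],
    [255,0.3,-0.4,0,0,0,0],
  ],
)

```text
time: 15.25
ee_pos: [0.6759, -0.013, 0.0198]
eef_rot: [-0.632, 0.318, 0.28, 0.649]
ft_force: [-9.3, -0.9, 3.1]
width: 0.0557
```

```bash
python3 - <<'E'
from h import *
st()
t=camera("top");s=camera("side")
crop(t,315,150,345,190,16,"t9.png");crop(s,330,170,370,220,14,"s9.png")
E
```

```text
t 15.25 tcp [ 0.6759 -0.013   0.0198] yaw -3.38 lean 39.95 Zz 0.0 F [-9.3 -0.9  3.1] w 0.0557 q [ 0.23  0.37 -0.36  2.13  1.77  0.21 -0.25]
```

View pics/t9.png

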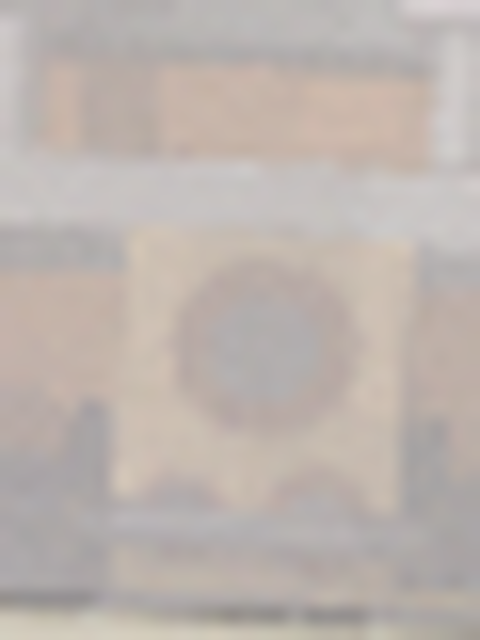

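View pics/s9.png

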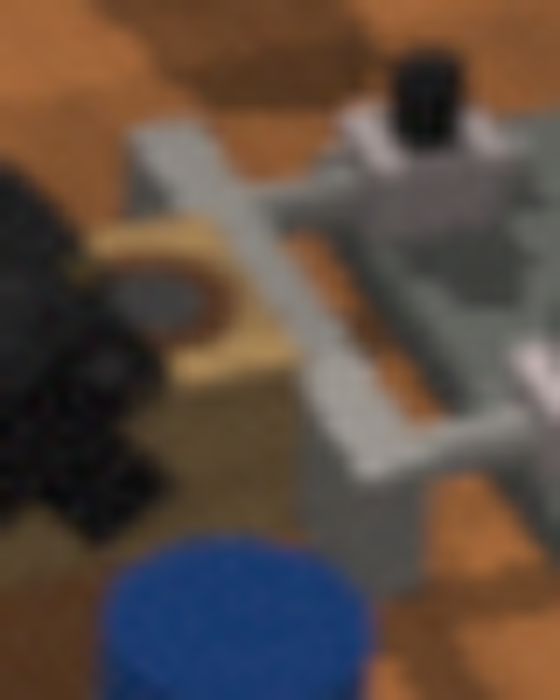

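>>> arm_command(
  targets=[
    [255,-0.3,0.4,0,0,0,0],
    [255,0.3,0.9,0,0,0,0],
    [255,0.9,1.4,0,0,0,0],
    [255,0.9,1.4,0,0,0,0],
  ],
)

```text
time: 15.75
ee_pos: [0.6759, -0.0129, 0.0185]
eef_rot: [-0.632, 0.318, 0.28, 0.649]
ft_force: [-5.9, -0.3, 0.3]
width: 0.0556
```

>>> arm_command(
  targets=[
    [255,0.1,-0.1,0,0,0,0],
    [255,0.2,-0.2,0,0,0,0],
  ],
)

```text
time: 15.95
ee_pos: [0.6759, -0.0129, 0.0183]
eef_rot: [-0.632, 0.318, 0.28, 0.649]
ft_force: [-11.4, -0.7, 4.2]
width: 0.0559
```

>>> arm_command(
  targets=[
    [255,-0.1,0.2,0,0,0,0],
    [255,0.1,0.4,0,0,0,0],
  ],
)

```text
time: 16.15
ee_pos: [0.6759, -0.0128, 0.0182]
eef_rot: [-0.632, 0.318, 0.28, 0.649]
ft_force: [-7.9, -0.4, 2.2]
width: 0.0557
```

>>> arm_command(
  targets=[
    [130,0,0,0,0,0,0],
    [60,0,0,0,0,0,0],
    [0,0,0,0,0,0,0],
    [0,0,0,0,0,0,0],
    [0,0,0,0,0,0,0],
  ],
)

```text
time: 16.65
ee_pos: [0.6769, -0.0131, 0.0189]
eef_rot: [-0.632, 0.317, 0.279, 0.65]
ft_force: [-0.0, -0.4, -0.3]
width: 0.0798
```

```bash
python3 - <<'E'
from h import *
st()
t=camera("top");s=camera("side")
crop(t,300,140,360,200,10,"t10.png");crop(s,310,150,380,230,8,"s10.png")
E
```

```text
t 16.65 tcp [ 0.6769 -0.0131  0.0189] yaw -3.41 lean 40.07 Zz 0.0 F [-0.  -0.4 -0.3] w 0.0798 q [ 0.24  0.38 -0.37  2.13  1.79  0.21 -0.27]
```

View pics/t10.png

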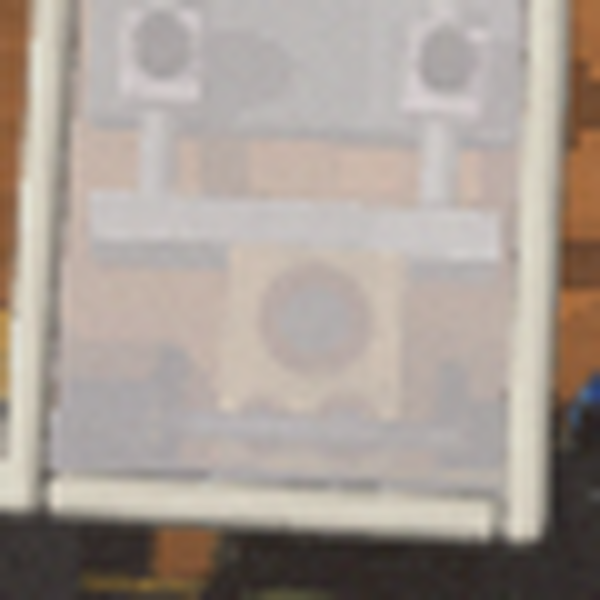

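View pics/s10.png

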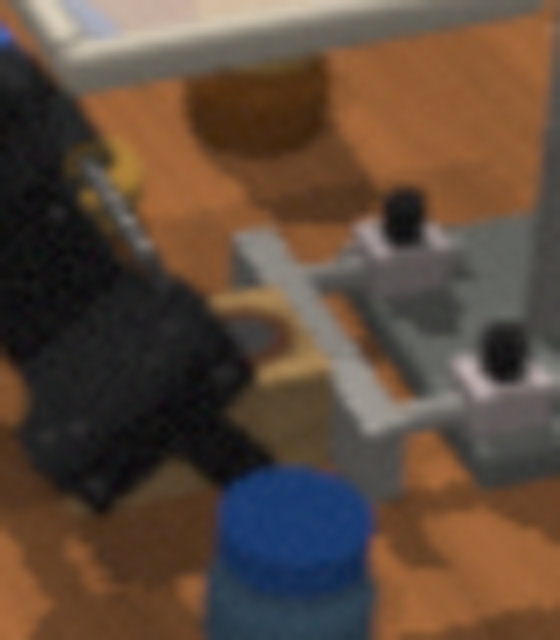

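```bash
python3 - <<'E'
from h import *
plan(((.60,-.0085,.019),-3.4,40),((.55,-.006,.022),-3.4,40),((.545,.0,.08),-3.4,40),((.48,.03,.16),-3.4,25),((.45,.06,.24),-3.4,5))
E
```

```text
shift [-49.6  58.6  -0. ] turn [-0.0002  0.0003  0.0008]
shift [-84.1  95.   -0.5] turn [-0.0002  0.0003  0.0008]
shift [-132.    61.8    5.2] turn [-0.0002  0.0003  0.0008]
shift [-236.1   61.3   31.3] turn [-2.000e-04  3.000e-04  2.626e-01]
shift [-317.7   34.2   59.5] turn [-1.000e-04  4.000e-04  6.117e-01]
```

>>> arm_command(
  targets=[
    [0,-6,7,0,0,0,0],
    [0,-20,23.6,0,0,0,0],
    [0,-35,41,0,0,0,0],
    [0,-50,58.6,0,0,0,0],
    [0,-67,77,0,0,0,0],
    [0,-84,95,-0.5,0,0,0],
    [0,-108,78,2,0,0,0],
    [0,-132,62,5,0,0,0],
    [0,-160,61,11,0,0,0.06],
    [0,-190,61,20,0,0,0.15],
  ],
)

```text
time: 17.75
ee_pos: [0.5426, -0.0235, 0.0696]
eef_rot: [0.636, -0.347, -0.269, -0.635]
ft_force: [-0.2, -0.4, -0.5]
width: 0.0872
```

```bash
python3 - <<'E'
from h import *
np.set_printoptions(precision=4,suppress=True)
st()
t=camera("top");s=camera("side")
cv2.imwrite("pics/t11f.png",t[:,:,::-1]);cv2.imwrite("pics/s11f.png",s[:,:,::-1])
crop(t,270,110,390,220,6,"t11.png");crop(s,270,100,400,240,5,"s11.png")
plan(((.45,.06,.24),-3.4,5),((.42,.20,.28),-3.2,0),((.466,.30,.20),-3.1,0))
E
```

```text
t 17.75 tcp [ 0.5426 -0.0235  0.0696] yaw -5.72 lean 38.51 Zz -0.05 F [-0.2 -0.4 -0.5] w 0.0872 q [ 0.4   0.01 -0.57  2.39  1.15  0.23  0.25]
shift [-198.5  -28.1   65.4] turn [-0.0211 -0.0619  0.5844]
shift [-262.3  -22.7  199.5] turn [-0.0273 -0.0624  0.6715]
shift [-181.6   -3.9  307.4] turn [-0.0289 -0.063   0.6715]
```

View pics/t11.png

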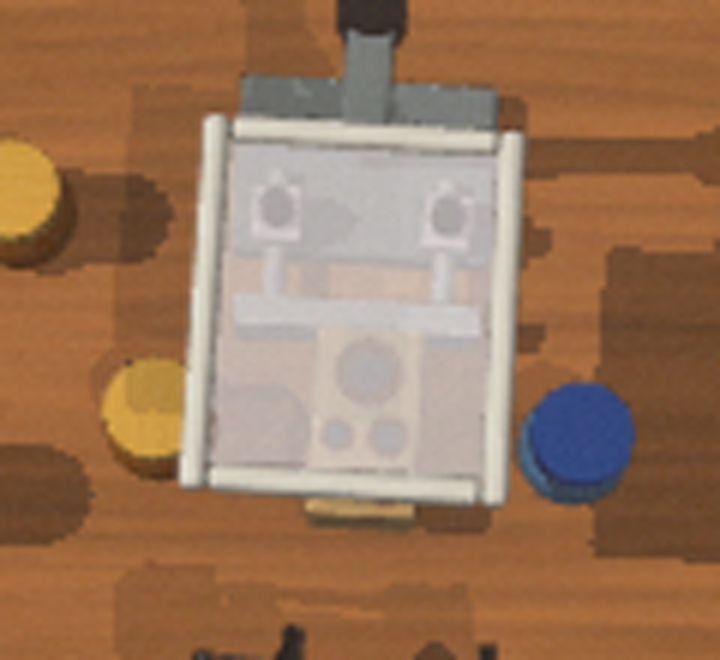

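View pics/s11.png

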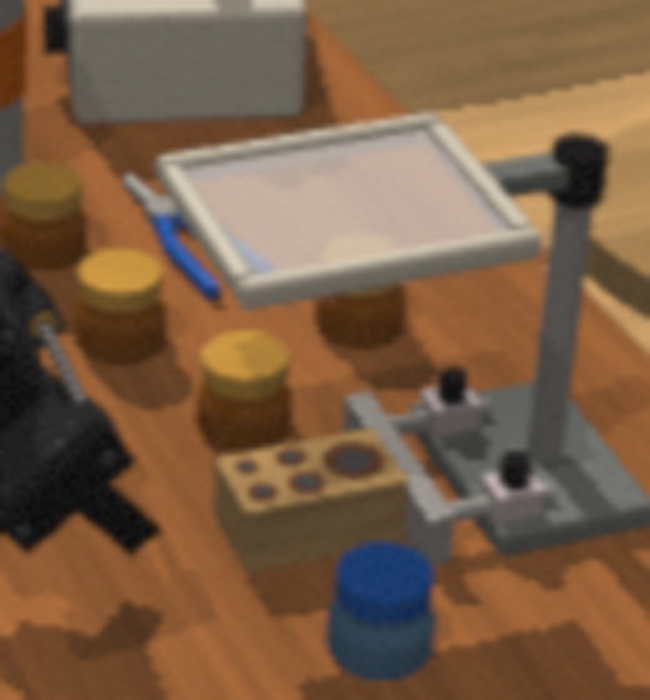

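```bash
python3 - <<'E'
from h import *
np.set_printoptions(precision=4,suppress=True)
t=cv2.imread("pics/t11f.png"); 
cv2.imwrite("pics/t11b.png",cv2.resize(t[155:205,310:350],None,fx=14,fy=12,interpolation=cv2.INTER_CUBIC))
def Q(u,v,z=.045): return onplane("top",((u+.5)/6-.5+270,(v+.5)/6-.5+110),z)
L=[Q(318,345),Q(308,480)];Rr=[Q(421,345),Q(415,480)]
for e in(L,Rr): d=e[0]-e[1];print(np.degrees(np.arctan2(d[1],d[0])))
c=(L[0]+L[1]+Rr[0]+Rr[1])/4; yv=np.array([.0593,.998]);print(c,(c[:2]-[.6645,-.0113])@yv)
E
```

```text
-4.07225710882224
-2.802278183904789
[ 0.6707 -0.0108  0.045 ] 0.0008799819149923017
```

View pics/t11b.png

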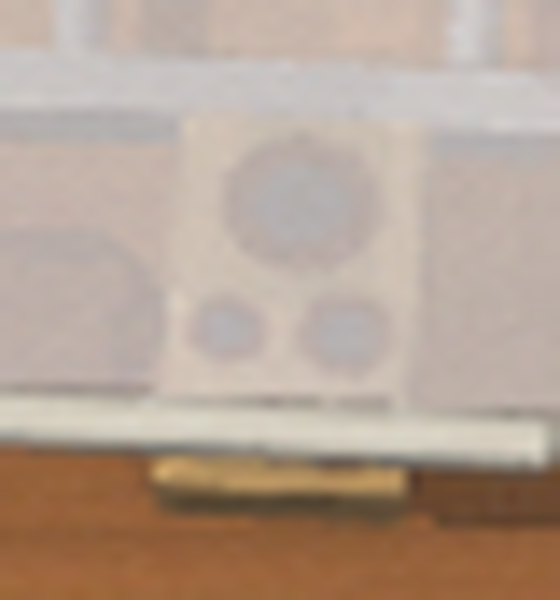

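>>> arm_command(
  targets=[
    [0,-40,-5,10,0,-0.02,0.1],
    [0,-80,-12,22,-0.01,-0.03,0.22],
    [0,-120,-18,34,-0.01,-0.04,0.34],
    [0,-160,-24,50,-0.02,-0.05,0.46],
    [0,-198,-28,65,-0.021,-0.062,0.584],
    [0,-215,-27,100,-0.023,-0.062,0.65],
    [0,-235,-25,140,-0.025,-0.062,0.671],
    [0,-250,-24,175,-0.027,-0.062,0.671],
    [0,-245,-20,215,-0.027,-0.062,0.671],
    [0,-230,-15,260,-0.028,-0.063,0.671],
  ],
)

```text
time: 18.85
ee_pos: [0.4414, 0.2065, 0.2484]
eef_rot: [-0.487, 0.515, 0.481, 0.515]
ft_force: [0.9, -0.5, -0.1]
width: 0.0869
```

```bash
python3 - <<'E'
from h import *
st()
plan(((.4649,.2996,.12),-3.05,0),((.4649,.2996,.007),-3.05,0))
E
```

```text
t 18.85 tcp [0.4414 0.2065 0.2484] yaw -3.55 lean 0.49 Zz -0.006 F [ 0.9 -0.5 -0.1] w 0.0869 q [ 0.21  0.06 -0.77  1.74  0.05  1.35  0.94]
shift [127.9 -16.9  95.2] turn [-0.0087 -0.0063  0.0058]
shift [240.9 -16.2  95.9] turn [-0.0087 -0.0063  0.0058]
```

>>> arm_command(
  targets=[
    [0,25,-5,30,0,0,0],
    [0,60,-10,60,-0.005,-0.003,0.003],
    [0,95,-17,90,-0.009,-0.006,0.006],
    [0,128,-17,95,-0.009,-0.006,0.006],
    [0,128,-17,95,-0.009,-0.006,0.006],
  ],
)

```text
time: 19.35
ee_pos: [0.4601, 0.2994, 0.114]
eef_rot: [-0.486, 0.514, 0.491, 0.509]
ft_force: [-0.6, -1.1, -0.1]
width: 0.087
```

```bash
python3 - <<'E'
from h import *
st()
plan(((.4649,.2996,.007),-3.05,0),)
s=camera("side");t=camera("top");crop(s,180,100,330,220,5,"s12.png");crop(t,180,180,300,300,5,"t12.png")
E
```

```text
t 19.35 tcp [0.4601 0.2994 0.114 ] yaw -2.65 lean 0.58 Zz -0.001 F [-0.6 -1.1 -0.1] w 0.087 q [ 0.01  0.37 -0.79  1.75  0.28  1.15  0.66]
shift [107.   -5.9   0.5] turn [ 0.0069 -0.001  -0.0101]
```

View pics/s12.png

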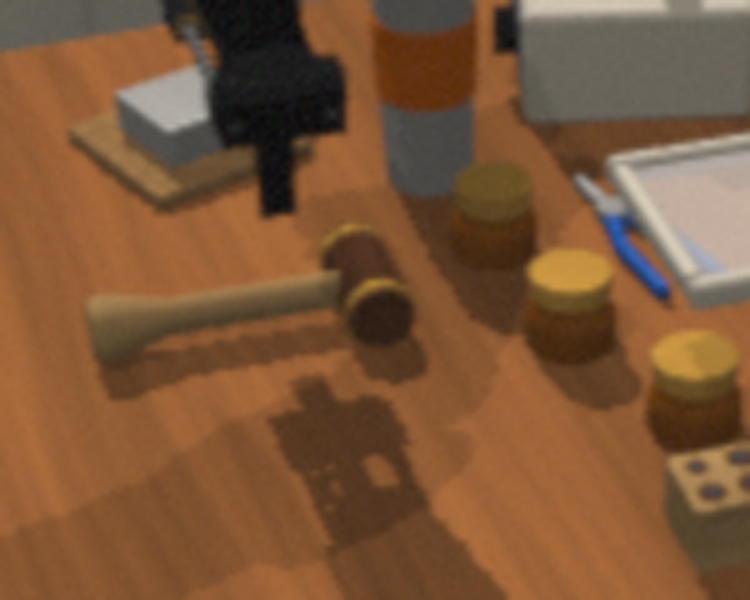

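View pics/t12.png

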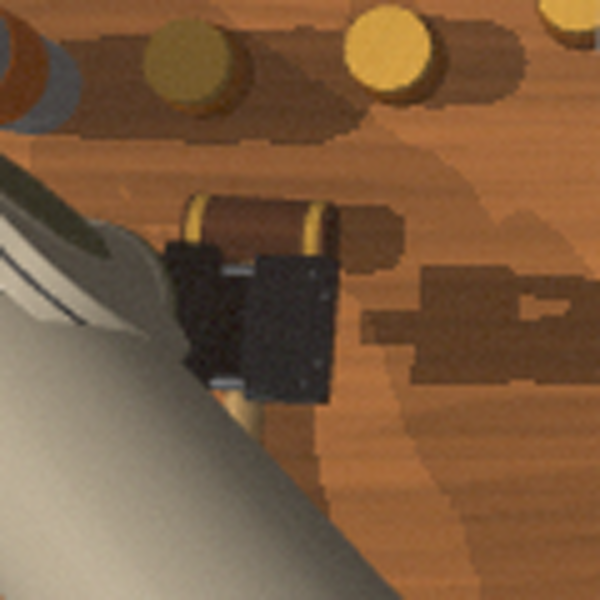

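>>> arm_command(
  targets=[
    [0,25,-3,0.5,0.007,0,-0.01],
    [0,50,-5,0.5,0.007,-0.001,-0.01],
    [0,75,-6,0.5,0.007,-0.001,-0.01],
    [0,95,-6,0.5,0.007,-0.001,-0.01],
    [0,107,-6,0.5,0.007,-0.001,-0.01],
    [0,107,-6,0.5,0.007,-0.001,-0.01],
  ],
)

```text
time: 20.05
ee_pos: [0.4673, 0.3013, 0.0123]
eef_rot: [-0.486, 0.511, 0.487, 0.516]
ft_force: [0.3, -0.3, 0.3]
width: 0.0869
```

>>> arm_command(
  targets=[
    [255,0,0,0,0,0,0],
    [255,0,0,0,0,0,0],
    [255,0,0,0,0,0,0],
    [255,0,0,0,0,0,0],
    [255,0,0,0,0,0,0],
    [255,0,0,0,0,0,0],
    [255,0,0,0,0,0,0],
    [255,0,0,0,0,0,0],
  ],
  newtons=35,
)

```text
time: 20.85
ee_pos: [0.4664, 0.3023, 0.012]
eef_rot: [-0.486, 0.51, 0.488, 0.515]
ft_force: [-1.9, -2.2, 1.5]
width: 0.0307
```

```bash
python3 - <<'E'
from h import *
st()
s=camera("side");crop(s,180,100,330,220,5,"s13.png")
# goal: amber jar avg
A=np.array([.670,.098]);x=np.array([.99824,-.0593]);
H=A-.092*x;G=H-.060*x;print("head goal",H,"grip goal",G)
p=read_state()["ee_pos"];print(p)
plan((p+[0,0,.06],-3.05,0),((G[0]-.04,.2,p[2]+.06),-3.2,0),((G[0],G[1],p[2]+.06),-3.4,0))
E
```

```text
t 20.85 tcp [0.4664 0.3023 0.012 ] yaw -2.96 lean 0.43 Zz 0.007 F [-1.9 -2.2  1.5] w 0.0307 q [-0.05  0.5  -0.73  1.83  0.4   0.96  0.57]
head goal [0.57816192 0.1034556 ] grip goal [0.51826752 0.1070136 ]
[0.4663772  0.30212807 0.01195867]
shift [-60.   -0.1   0.4] turn [0.0015 0.0067 0.0021]
shift [ -60.6  -17.3 -101. ] turn [0.0041 0.0067 0.0021]
shift [ -61.2  -62.  -191.8] turn [0.0076 0.0067 0.0021]
```

View pics/s13.png

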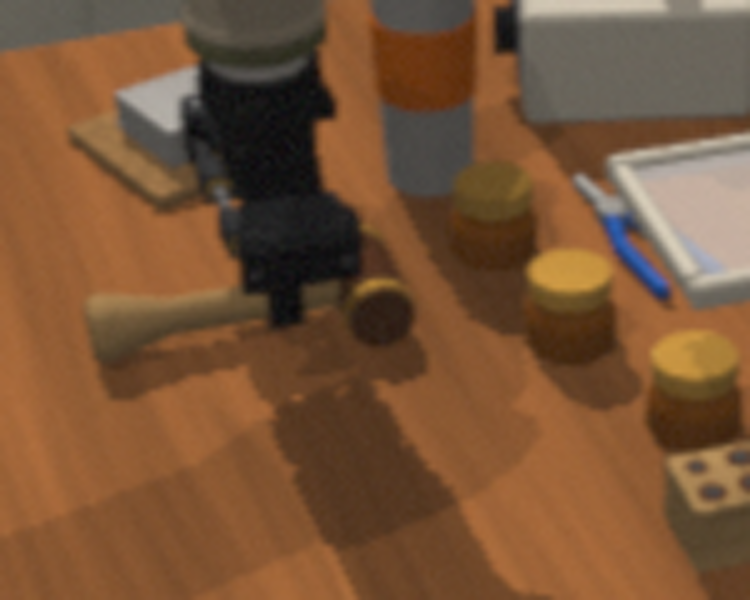

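>>> arm_command(
  targets=[
    [255,0,0,0,0,0,0],
    [255,0,0,0,0,0,0],
    [255,0,0,0,0,0,0],
  ],
)

```text
time: 21.2
ee_pos: [0.4664, 0.3022, 0.012]
eef_rot: [-0.486, 0.51, 0.488, 0.515]
ft_force: [0.3, -1.0, -0.7]
width: 0.0233
```

>>> arm_command(
  targets=[
    [255,-20,0,0,0,0,0],
    [255,-45,0,0,0,0,0],
    [255,-60,0,0,0,0.003,0],
    [255,-60,-3,-20,0.001,0.006,0.002],
    [255,-60,-10,-60,0.003,0.006,0.002],
    [255,-60,-17,-101,0.004,0.006,0.002],
    [255,-60,-31,-130,0.005,0.006,0.002],
    [255,-60,-46,-160,0.006,0.006,0.002],
    [255,-60,-58,-188,0.007,0.006,0.002],
    [255,-60,-62,-192,0.007,0.006,0.002],
  ],
)

```text
time: 22.2
ee_pos: [0.5193, 0.1025, 0.0703]
eef_rot: [-0.484, 0.516, 0.484, 0.516]
ft_force: [0.3, 0.5, -2.6]
width: 0.0228
```

```bash
python3 - <<'E'
from h import *
st()
plan(((.5183,.107,.055),-3.4,0),((.5183,.107,.0125),-3.4,0))
s=camera("side");t=camera("top");crop(s,200,100,390,260,4,"s14.png");crop(t,250,150,370,270,5,"t14.png")
E
```

```text
t 22.2 tcp [0.5193 0.1025 0.0703] yaw -3.67 lean 0.04 Zz -0.001 F [ 0.3  0.5 -2.6] w 0.0228 q [ 0.33  0.35 -0.7   1.85  0.26  1.03  1.02]
shift [15.3  1.3  4.4] turn [-0.0046 -0.0007  0.0002]
shift [57.8  1.3  4.4] turn [-0.0046 -0.0007  0.0002]
```

View pics/s14.png

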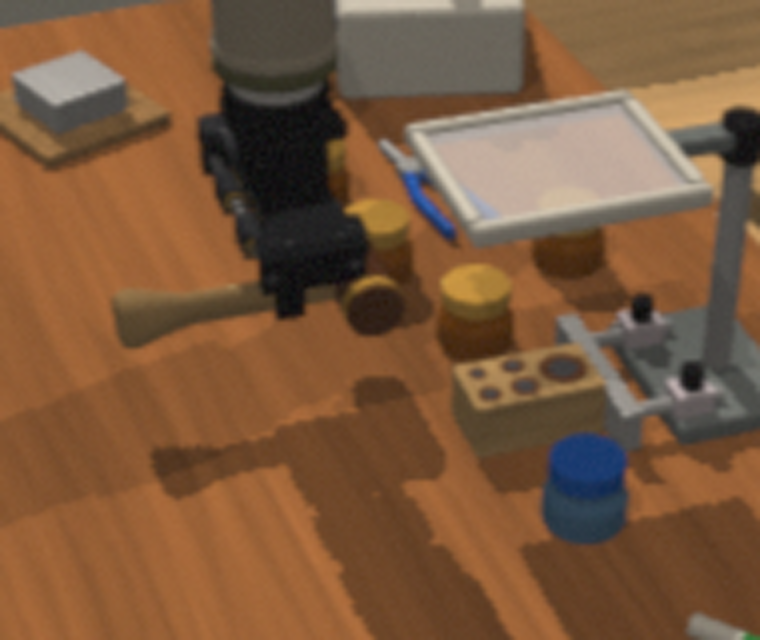

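View pics/t14.png

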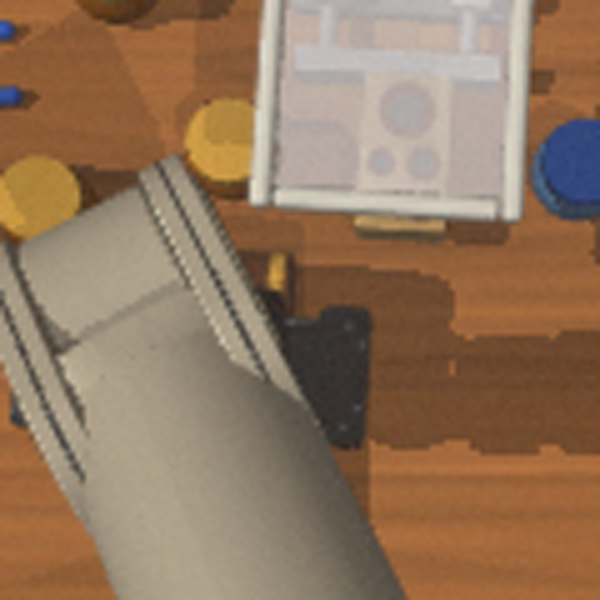

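>>> arm_command(
  targets=[
    [255,15,1.3,4.4,-0.004,0,0],
    [255,32,1.3,4.4,-0.004,0,0],
    [255,46,1.3,4.4,-0.004,0,0],
    [255,54,1.3,4.4,-0.004,0,0],
    [255,57,1.3,4.4,-0.004,0,0],
    [255,57,1.3,4.4,-0.004,0,0],
  ],
)

```text
time: 22.9
ee_pos: [0.517, 0.112, 0.0135]
eef_rot: [-0.486, 0.513, 0.487, 0.514]
ft_force: [0.2, -0.1, -2.6]
width: 0.023
```

```bash
python3 - <<'E'
from h import *
st()
s=camera("side");crop(s,210,110,340,230,6,"s15.png")
E
```

```text
t 22.9 tcp [0.517  0.112  0.0135] yaw -3.1 lean 0.08 Zz 0.001 F [ 0.2 -0.1 -2.6] w 0.023 q [ 0.28  0.43 -0.67  1.89  0.33  0.93  0.96]
```

View pics/s15.png

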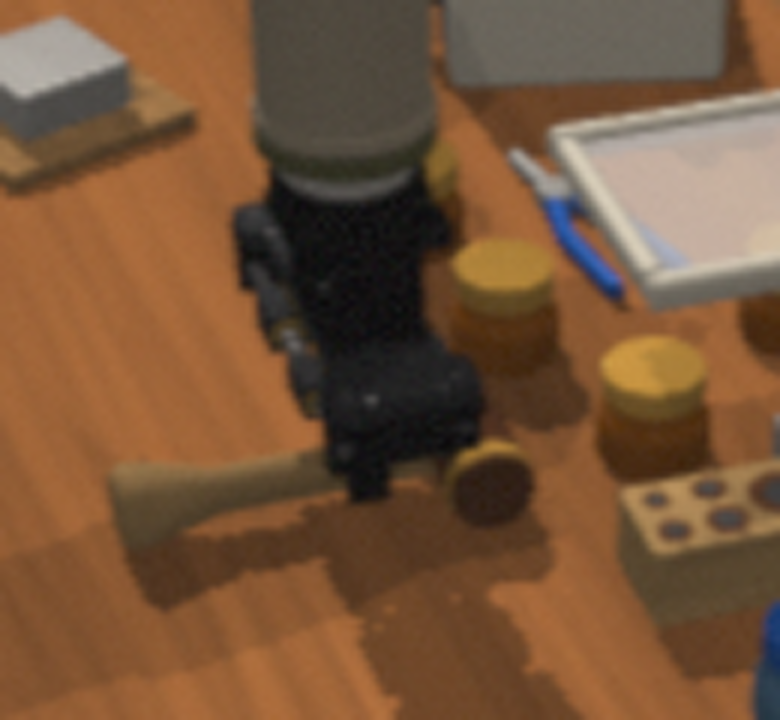

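```bash
python3 - <<'E'
from h import *
plan(((.5185,.107,.0135),-3.4,0))
E
```

```text
shift [ 0.5 -1.4 -4.8] turn [0.005  0.0014 0.0005]
```

>>> arm_command(
  targets=[
    [255,0,-1,-2.5,-0.003,0,0],
    [255,0,-1.8,-5,-0.005,0,-0.001],
    [255,0,-1.8,-5,-0.005,0,-0.001],
    [255,1.5,-1.8,-5,-0.005,0,-0.001],
    [255,2,-1.8,-5,-0.005,0,-0.001],
  ],
)

```text
time: 23.45
ee_pos: [0.5189, 0.1063, 0.0119]
eef_rot: [-0.488, 0.512, 0.487, 0.513]
ft_force: [-2.3, -1.1, 4.3]
width: 0.0236
```

```bash
python3 - <<'E'
from h import *
st()
plan(((.5185,.107,.0115),-3.4,0))
E
```

```text
t 23.45 tcp [0.5189 0.1063 0.0119] yaw -2.86 lean 0.11 Zz 0.001 F [-2.3 -1.1  4.3] w 0.0236 q [ 0.29  0.44 -0.67  1.89  0.34  0.92  0.98]
shift [0.4 0.5 0.7] turn [0.0094 0.001  0.0016]
```

>>> arm_command(
  targets=[
    [255,-1.5,0,0,0,0,0],
    [255,-1.5,0,0.7,0.009,0.001,0.001],
    [255,-1.5,0,0.7,0.009,0.001,0.001],
    [255,0,0,0.7,0.009,0.001,0.001],
    [255,0,0,0.7,0.009,0.001,0.001],
  ],
)

```text
time: 23.95
ee_pos: [0.5189, 0.1073, 0.012]
eef_rot: [-0.485, 0.514, 0.485, 0.515]
ft_force: [-0.1, -0.9, 0.9]
width: 0.0233
```

```bash
python3 - <<'E'
from h import *
st()
E
```

```text
t 23.95 tcp [0.5189 0.1073 0.012 ] yaw -3.35 lean 0.03 Zz 0.0 F [-0.1 -0.9  0.9] w 0.0233 q [ 0.28  0.44 -0.67  1.89  0.34  0.93  0.97]
```

Open slowly, then rise and back off to look.

>>> arm_command(
  targets=[
    [150,0,0,0,0,0,0],
    [100,0,0,0,0,0,0],
    [60,0,0,0,0,0,0],
    [0,0,0,0,0,0,0],
    [0,0,0,0,0,0,0],
    [0,-15,0,0,0,0,0],
    [0,-45,0,0,0,0,0],
    [0,-90,0,0,0,0,0],
    [0,-130,10,0,0,0,0],
    [0,-170,40,0,0,0,0],
  ],
)

```text
time: 24.95
ee_pos: [0.4796, 0.1096, 0.1845]
eef_rot: [-0.485, 0.514, 0.485, 0.516]
ft_force: [-0.7, -0.5, 0.6]
width: 0.0856
```

>>> arm_command(
  targets=[
    [0,-40,20,30,0,0,0],
    [0,-60,40,75,0,0,0],
    [0,-60,60,120,0,0,0],
    [0,-60,60,165,0,0,0],
    [0,-60,60,210,0,0,0],
    [0,-60,60,210,0,0,0],
  ],
)

```text
time: 25.55
ee_pos: [0.4285, 0.3288, 0.2426]
eef_rot: [-0.486, 0.512, 0.489, 0.513]
ft_force: [-0.8, -0.6, -0.4]
width: 0.0872
```

```bash
python3 - <<'E'
from h import *
st()
s=camera("side");t=camera("top");cv2.imwrite("pics/t16f.png",t[:,:,::-1]);cv2.imwrite("pics/s16f.png",s[:,:,::-1])
crop(t,260,150,350,260,5.4,"t16.png");crop(s,220,120,360,250,5.5,"s16.png")
E
```

```text
t 25.55 tcp [0.4285 0.3288 0.2426] yaw -2.89 lean 0.24 Zz 0.004 F [-0.8 -0.6 -0.4] w 0.0872 q [ 0.09  0.25 -0.95  1.62  0.2   1.38  0.63]
```

View pics/t16.png

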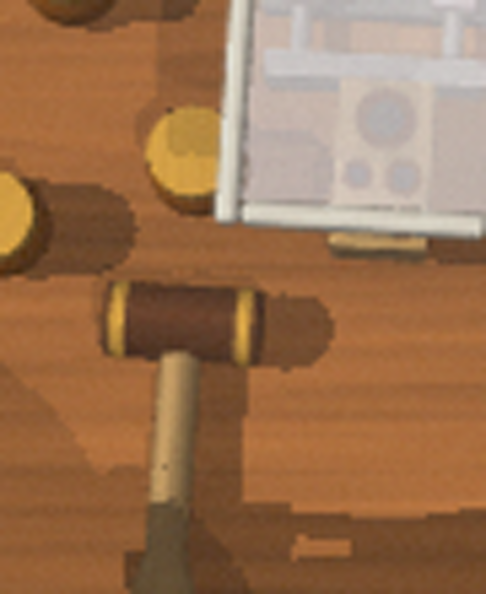

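View pics/s16.png

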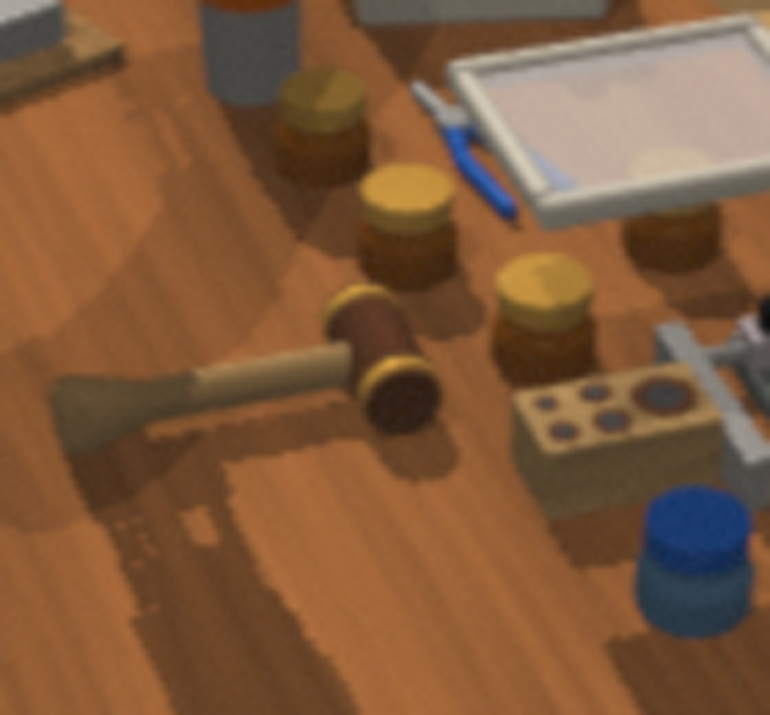

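```bash
python3 - <<'E'
from h import *
np.set_printoptions(precision=4,suppress=True)
def Q(u,v,z,f=5.4,x0=260,y0=150,n="top"): return onplane(n,((u+.5)/f-.5+x0,(v+.5)/f-.5+y0),z)
x=np.array([.99824,-.0593]);y=np.array([.0593,.99824])
j=Q(191,152,.055);h=Q(184,322,.022);print(j,h,"d along/lat",(j-h)[:2]@x,(h-j)[:2]@y)
a=Q(180,370,.022)-Q(169,500,.022);print("handle yaw",np.degrees(np.arctan2(a[1],a[0])))
# head top/bottom edges (tangent) -> x extents
# side: head right end face centre, jar lid
k=dict(f=5.5,x0=220,y0=120,n="side")
j2=Q(544,285,.055,**k);e=Q(402,397,.022,**k);print("side jar",j2,"right end",e,"head mid",e[:2]+.045*y)
h2=e[:2]+.045*y;print((j2[:2]-h2)@x,(h2-j2[:2])@y)
a=Q(325,366,.022,**k)-Q(100,410,.022,**k);print("handle yaw side",np.degrees(np.arctan2(a[1],a[0])))
# handle line side: lateral at head
m=Q(340,365,.022,**k);print("lat handle side",(m[:2]-j2[:2])@y)
t0=cv2.imread("pics/top0.png");t=cv2.imread("pics/t16f.png");s0=cv2.imread("pics/side0.png");s=cv2.imread("pics/s16f.png")
def sh(a,b,x0,y0,x1,y1):
    A=cv2.cvtColor(a[y0:y1,x0:x1],6).astype(np.float32);B=cv2.cvtColor(b[y0:y1,x0:x1],6).astype(np.float32);return np.round(cv2.phaseCorrelate(A,B,cv2.createHanningWindow(A.shape[::-1],cv2.CV_32F)),2) if 0 else cv2.phaseCorrelate(A,B)
print("amber side",sh(s0,s,305,160,336,192),"blue side",sh(s0,s,332,205,362,236),"blue top",sh(t0,t,357,170,379,196),"stop side",sh(s0,s,338,175,352,195),"frame top",sh(t0,t,295,120,365,200))
E
```

```text
[0.6704 0.0987 0.055 ] [0.5769 0.1044 0.022 ] d along/lat 0.09361448152971731 0.0001483712594828211
handle yaw -4.097543514732288
side jar [0.666  0.0907 0.055 ] right end [0.5722 0.0646 0.022 ] head mid [0.5748 0.1095]
0.09213519067676292 0.013333285030774454
handle yaw side -2.8867572261994763
lat handle side 0.006893547695369529
amber side ((-0.07402407542071998, -0.09654837954076001), 0.7767342887818813) blue side ((-0.25226788708649117, 0.6193581447593353), 0.47730999290943144) blue top ((-0.14302714150061924, 0.5265892502176186), 0.990070175241541) stop side ((0.5883963875444582, -0.11421124452356857), 0.8027447644869486) frame top ((0.03264555103532274, 0.0799858717878621), 0.8936643636888928)
```

```bash
python3 - <<'E'
from h import *
for n,fs,box in(("top",["top0","t1","t11f","t16f"],(352,168,384,200)),("side",["side0","s1","s11f","s16f"],(330,200,364,240))):
    for f in fs:
        i=cv2.imread(f"pics/{f}.png");x0,y0,x1,y1=box;b=i[y0:y1,x0:x1].astype(float)
        w=np.clip(b[:,:,0]-b[:,:,2]-0,0,60)/60;yy,xx=np.mgrid[y0:y1,x0:x1]
        hsv=cv2.cvtColor(i[y0:y1,x0:x1],40); print(f,w.sum().round(1),((w*xx).sum()/w.sum()).round(2),((w*yy).sum()/w.sum()).round(2))
a=[cv2.resize(cv2.imread(f"pics/{f}.png")[168:200,352:384],None,fx=12,fy=12,interpolation=cv2.INTER_NEAREST) for f in("top0","t16f")]
b=[cv2.resize(cv2.imread(f"pics/{f}.png")[203:235,330:362],None,fx=12,fy=9,interpolation=cv2.INTER_NEAREST) for f in("side0","s16f")]
cv2.imwrite("pics/bl.png",np.vstack([np.hstack(a)[:310],np.hstack(b)]))
E
```

```text
top0 260.0 365.87 182.62
t1 260.7 365.86 182.63
t11f 263.4 365.84 182.69
t16f 261.9 365.85 182.65
side0 346.0 346.19 219.75
s1 348.2 346.2 219.79
s11f 358.8 346.1 219.58
s16f 355.5 346.1 219.54
```

View pics/bl.png

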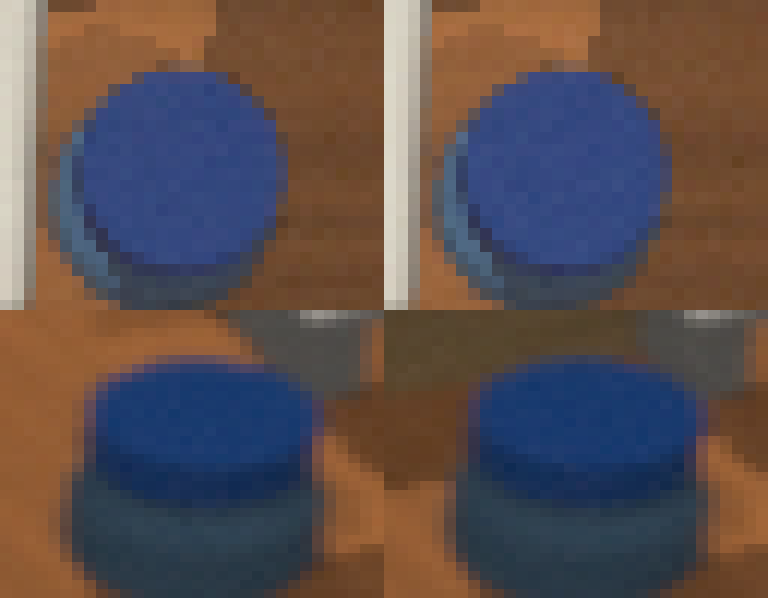

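>>> arm_command(
  targets=[
    [0,0,0,0,0,0,0],
    [0,0,0,0,0,0,0],
  ],
)

```text
time: 25.85
ee_pos: [0.4318, 0.3212, 0.2423]
eef_rot: [-0.485, 0.515, 0.484, 0.515]
ft_force: [0.1, -0.7, -0.4]
width: 0.087
```

```bash
python3 - <<'E'
from h import *
st(); t=camera("top");cv2.imwrite("pics/tend.png",t[:,:,::-1]); s=camera("side");cv2.imwrite("pics/send.png",cv2.resize(s[160:240,310:410,::-1],None,fx=7,fy=7,interpolation=cv2.INTER_CUBIC))
E
```

```text
t 25.85 tcp [0.4318 0.3212 0.2423] yaw -3.49 lean 0.09 Zz -0.001 F [ 0.1 -0.7 -0.4] w 0.087 q [ 0.09  0.24 -0.94  1.62  0.2   1.38  0.63]
```

View pics/tend.png

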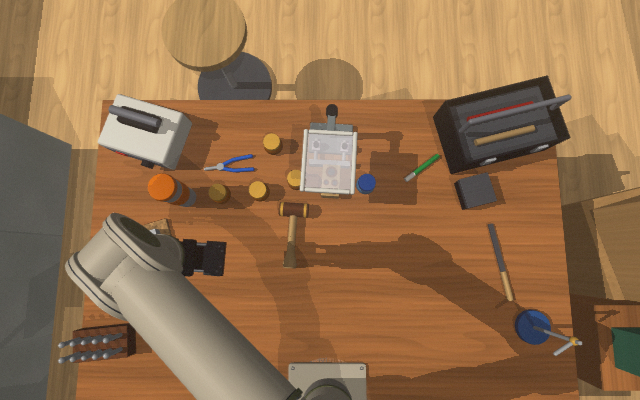

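View pics/send.png

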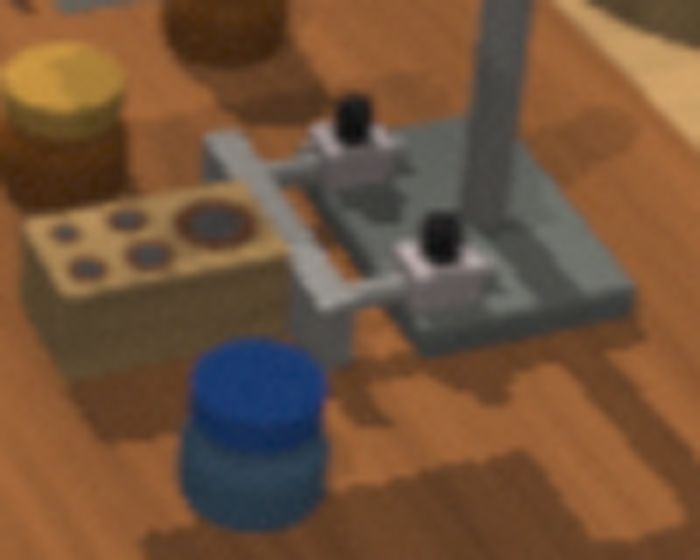

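```bash
python3 -c "
from bench import *
print(close_job())"
```

```text
the job is handed in; nothing more can be done
None
```

The block is under the lens with its end against the stop, and the mallet lies in front of the amber jar. I handed the job in at about 26 s, with the gripper clear of everything. `close_job()` gives no verdict.

**Block:** I first set it down in line with the stop. I then re-gripped it with the tool leaning 40° and pressed it home, reading about 8 N along x just before I let go.
- The last top view put it about 1 mm off midway between the jars. Its yaw is about -3.4°, the same as the magnifier's.
- No gap to the stop shows in either view.
- An earlier press peaked at 20 N along x at the wrist, above the stop's 14 N limit. The bench was also pressing up on the block with about 20 N, so friction there took an unknown part of that push.
- Top views before and after that press show less than about 0.1 mm of stop movement. A later side-view comparison from the start gave a 0.6 px shift, with changed shadows and the block now behind the stop, so I did not treat it as movement.

**Mallet:** It lies level with the handle pointing back towards the robot.
- **Head position:** the clear gap to the jar is 40–42 mm. The top view shows the head centred on the jar to within 1 mm.
- **Side view:** it disagreed on the centring. The handle line gave about 1 mm and the head's end face about 7 mm, both using my earlier reading of the jar. The side camera looks almost along that direction, so I trusted the top view and the handle line.
- **Handle direction:** -4.1° in the top view and -2.9° in the side view, against -3.4° wanted.

**Everything else:** Both jars and the magnifier frame look unmoved when compared with the first pictures. A first shift reading on the blue jar suggested about 0.5 px of movement, but its colour centroid stayed within 0.05 px in the top view and about 0.2 px in the side view. I did not measure the other items. In the last top view they look where they started, except the small tray and box, which the arm mostly hides there.

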